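Load the wash carrier and lift it into the cleaning tray

TASK

Slip every collar on the bench over the D-shaped post of the wash carrier, turned so that its flat meets the post's flat, until it is down on the stack. Then push the lifting hook down onto the carrier's cross pin until its latch snaps shut behind the pin, lift the loaded carrier by the hook, and stand it upright in the steel cleaning tray, with the hook let down again to sit upright on top of the post, still latched; leave everything else on the bench alone.

Things in the scene. Friction and masses are not known exactly. Their poses are not given: they have to be found in the camera images.
- carrier: Loose wash carrier, 0.35 kg: steel foot disc 100 mm across, 12 mm thick, with an upright white plastic post of D section (40 mm diameter cut by a flat 8.5 mm from the axis, on the carrier's -x side). Plain D up to 90 mm above the underside, then a fork of two cheeks inside the same outline up to 135 mm, its 20 mm slot open along x. Origin: centre of the underside; z up.
- carrier_pin (a point): Centre of the horizontal cross pin in the fork's slot: steel, 8 mm thick, along the carrier's y axis, on the post's axis, 126 mm above the carrier's underside, 9 mm below the cheeks' tops. The cheeks stand at y = +-10 to +-17 mm, x = -8.5 to 10.5 mm, and taper over the top 7 mm. Axes as the carrier's.
- hook_bar (a point): Centre of the lifting hook's grip bar. Loose steel hook, 0.15 kg, starts hanging upright on the stand; works either way round. Bar on top 20 x 20 mm, 96 mm along its y. Measured down from the bar's centre: underside of the 44 mm square stop flange 40.5 mm; mouth opening downwards, prong ends 83 mm (prongs 12 mm thick along y, 20 mm apart along x, lead-in 29 mm).
- latch (a joint): Sprung brass latch across the hook's mouth, 78 mm below the bar's centre: 0 = shut, 1.5 rad = folded inwards. The pin pushes it in (about 5 N); it snaps shut once the flange is within 4 mm of the cheeks' tops (flange on them: pin 49.5 mm below the bar's centre). It never opens outwards: raise the hook 22 mm and the carrier hangs by its pin on the shut latch.
- stand: Fixed wooden hook stand: foot 100 x 120 x 8 mm, two posts at y = +-40 mm (12 mm thick, tops 90 mm above the bench, with 10 mm lips before and behind the bar) on which the bar's ends lie; the bar's middle 68 mm is free. Origin: centre of the underside.
- tray: Fixed square steel cleaning tray, open on top, 162 x 162 mm outside, 50 mm high, walls 6 mm, inner floor 6 mm above the bench. Origin: centre of the underside.
- collar0_mid (a point): Centre, half-way up, of a loose aluminium collar (one of five alike, three to five present), starting flat on the bench: round outside, 62 mm across, 15 mm high, 60 g, with a D-shaped through bore (44 mm diameter cut by a flat 10.5 mm from the axis, on its own -x side). Passes over the post only with its axes turned like the carrier's, within about 0.08 rad.
- collar1_mid (a point): Centre, half-way up, of a loose aluminium collar (one of five alike, three to five present), starting flat on the bench: round outside, 62 mm across, 15 mm high, 60 g, with a D-shaped through bore (44 mm diameter cut by a flat 10.5 mm from the axis, on its own -x side). Passes over the post only with its axes turned like the carrier's, within about 0.08 rad.
- collar2_mid (a point): Centre, half-way up, of a loose aluminium collar (one of five alike, three to five present), starting flat on the bench: round outside, 62 mm across, 15 mm high, 60 g, with a D-shaped through bore (44 mm diameter cut by a flat 10.5 mm from the axis, on its own -x side). Passes over the post only with its axes turned like the carrier's, within about 0.08 rad.
- collar3_mid (a point): Centre, half-way up, of a loose aluminium collar (one of five alike, three to five present), starting flat on the bench: round outside, 62 mm across, 15 mm high, 60 g, with a D-shaped through bore (44 mm diameter cut by a flat 10.5 mm from the axis, on its own -x side). Passes over the post only with its axes turned like the carrier's, within about 0.08 rad.
- collar4_mid (a point): Centre, half-way up, of a loose aluminium collar (one of five alike, three to five present), starting flat on the bench: round outside, 62 mm across, 15 mm high, 60 g, with a D-shaped through bore (44 mm diameter cut by a flat 10.5 mm from the axis, on its own -x side). Passes over the post only with its axes turned like the carrier's, within about 0.08 rad.
- tin: Bystander, leave alone: small round brass tin, 40 mm across, 16 mm high. Origin: on its underside, near its middle.
- wax: Bystander, leave alone: green wax block 50 x 34 x 22 mm. Origin: on its underside, near its middle.
- amber: Bystander, leave alone: amber bottle 110 mm tall, 56 mm across. Origin: on its underside, near its middle.
- mug: Bystander, leave alone: white mug 85 mm tall, 76 mm across. Origin: on its underside, near its middle.
- hammer: Bystander, leave alone: hammer 200 mm long, lying on the bench. Origin: on its underside, near its middle.
- partstray: Bystander, leave alone: clear divided parts tray 110 x 150 x 30 mm. Origin: on its underside, near its middle.
- spool: Bystander, leave alone: copper spool 60 mm across, 30 mm high. Origin: on its underside, near its middle.
Not all that is in view belongs to the job. Leave any pink or yellow look-alike of the carrier alone.

How it is judged:
On the way, in this order (a step that is already met when the one before it is completed fails the run):
1. every collar present is down on the carrier's post (horizontal distance between each of collar0_mid, collar1_mid, collar2_mid, collar3_mid, collar4_mid and carrier_pin below 0.008 m and z of each of collar0_mid, collar1_mid, collar2_mid, collar3_mid, collar4_mid in the frame of carrier_pin below -0.039 m and angle between each of collar0_mid, collar1_mid, collar2_mid, collar3_mid, collar4_mid's own z axis and vertical below 0.1 rad), for 0.3 s.
2. the hook is pushed over the pin and its latch is shut behind it (value of joint latch below 0.15 rad and x of carrier_pin in the frame of hook_bar between -0.012 and 0.012 m and y of carrier_pin in the frame of hook_bar between -0.012 and 0.012 m and z of carrier_pin in the frame of hook_bar between -0.078 and -0.04 m), for 0.3 s.
3. the carrier hangs from the latched hook, clear of the bench (all of step 2 and height (world z) of carrier above 0.03 m and contact force between hook and carrier above 2 N), for 0.2 s.
At the end, for the whole second after the job is handed in: All collars present level on the post (within 8 mm of its axis, no higher than a stack of five); pin in the hook's mouth, latch shut (under 0.15 rad); hook within 0.2 rad of upright; carrier at rest on the tray's floor, upright within 0.05 rad (all of step 1 and all of step 2 and x of carrier in the frame of tray between -0.03 and 0.03 m and y of carrier in the frame of tray between -0.03 and 0.03 m and height (world z) of carrier below 0.012 m and angle between carrier's own z axis and vertical below 0.05 rad and angle between hook_bar's own z axis and vertical below 0.2 rad and linear speed of carrier below 0.02 m/s); the robot touches nothing.
It fails at once if a bystander is shifted by more than 60 mm (distance of any of tin, wax, amber, mug, hammer, partstray, spool from where it was at the start of the episode above 0.06 m).
Of collar0, collar1, collar2, collar3, collar4 only 3 to 5 are there at a start; the rules pass over those that are not, and their reading is None.
At some moment in a run one of collar0, collar1, collar2, collar3, collar4 may be knocked a few centimetres aside while the robot is not near it.
It also fails if it takes over 210 s, if anything falls off the work surface, if the arm or the gripper's body presses on something with over 40 N, if the wrist force passes 120 N, or if a joint passes its speed limit or range.

ROBOT

A 6-joint arm with a two-finger parallel gripper is mounted at the origin on the work surface. World frame = base frame: x ahead of the robot, y to its left, z up, the work surface at z = 0. Lengths are in m, angles in rad, forces in N, time in s.
With the tool pointing down it reaches from about 0.325 to 0.775 m from the base axis. Payload 5.5 kg.
Tool frame: the origin (TCP) lies midway between the tips of the shut fingers; the grasp point (between the pads) lies 19 mm behind it; z points along the fingers, y is the line along which they close (so a half turn about z gives the same grasp; the last joint's range is limited). The gripper opens to 88 mm and grips with 3 to 60 N. Pads are 20 mm wide; open, the fingers measure 115 mm over their backs; the gripper's body (75 mm by 178 mm) begins 61 mm behind the grasp point.
Start: joints at [-0.057, 0.091, 1.231, -0, 1.82, -0.057], TCP at [0.6, -0, 0.223] pointing down, gripper open.
Joint ranges: [-2.87, 2.87], [-0.86, 2.18], [0.17, 2.46], [-1.51, 4.65], [0.06, 2.69], [-2.65, 2.65]. Speed limits (rad/s): [2.57, 2.57, 3.01, 3.14, 3.14, 3.14].

INTERFACE

Orientations are given as a 3x3 rotation matrix whose columns are the frame's x, y, z axes.
In Python, from rig import manip gives the robot as it stands.
- The arm moves only by the shell command python3 -m crank 'ROWS' [FORCE]. ROWS is JSON, a list of rows, each a list of 7 numbers: the shift along the tool's x, y, z in mm, then the turn, a rotation vector about the tool's x, y, z in degrees, then the closure, from 0 (fully open) to 1 (shut). A call has 1 to 5 rows; each row is the pose to reach, as a shift and turn from the pose commanded when the call began, along the tool's axes at that moment; what a row does not reach only later rows make up. A row lasts 1/10 s, in which the tool goes at most 50 mm and 8.59 degrees, less where a joint would pass 70% of its speed; a pose out of reach is approached as far as the arm can. A call with a gripper value outside its range is refused whole. The fingers move at their own pace and stop on an object; FORCE is the grip in N (left out, the last holds). Time passes only in rows, so rows that repeat a pose let the fingers close. It gives the time, the measured TCP pose, the force, the opening and the grip force at its end, in the units of the state.
- manip.state(): the state, without advancing time (a new reading comes with each control period).
- manip.snapshot(name): name is "scene" or "side" or "wrist"; returns the picture (480x640x3 uint8, blue, green, red); there is no depth.
- manip.calibration(name): a dict with "fx", "fy", "cx", "cy" (pixels), "T" (4x4, takes a point from camera to world coordinates). Camera axes: x right, y down, z forward; pixel columns grow to the right and rows downward; lengths in m; the calibration is good to about 2 mm. A picture is of the moment at which its call begins: read the wrist's pose just before it. calibration takes no time and is no camera call; for the wrist camera it gives the pose at the moment of the call.
- manip.hand_in(): hands the job in; it is judged then, once.
Trained networks look in the newest picture that a camera, given by its name, has taken for a name from the list of things; names that differ only in an ending like _2 or _b are one class to them, and where a whole thing is asked for, a point or a joint stands for the part that bears it (a point fixed in the world has none). Each returns a list of dicts, best first, with "conf" (0 to 1); they miss things now and then, are a little off and sometimes report something else, mostly with a low value. They report only what shows in the picture. A call takes as long as a camera call. They do not tell look-alikes from the thing itself.
- manip.boxes_of(camera, name): "box" ([left, top, width, height] in pixels, round what is visible of it).
- manip.regions_of(camera, name): "mask" (480x640 bool, what is visible of it) and "box" ([left, top, width, height] in pixels, round what is visible of it).
- manip.mark_of(camera, name): "uv" ([column, row] in pixels: a listed point, or the origin of a listed thing).
The state is a dict: "time": time; "joint_pos": joint angles; "joint_velocities": joint speeds; "joint_efforts": joint torques, N m; "tool_pos": TCP position; "orientation": TCP orientation; "contact_force": force on the tool from outside, world axes, zero at the start; "ft_torque": the same for the moment, N m; "grip_width": finger opening in m; "gripper_force": force on a finger pad.
Only numpy, scipy, OpenCV 4.12 (cv2) and the standard library are available. Lean on these libraries where they do the work, as an engineer would, in place of code of your own. Each camera call takes 0.05 s, during which the arm holds its last target. There are 200 camera calls.

## Working session

There is one attempt and no reset: what is moved stays moved. The work goes in short steps, Python scripts to look and compute and a shell command to move; the robot and the scene stay as the last step left them, time stands still between calls to the robot, and variables do not carry over. Pictures are saved under pics/ and viewed, at most 14 in all, crops included, and the job is handed in when it is done.

```bash
ls; mkdir -p pics; cat > h.py <<'E'
from rig import manip
import numpy as np, cv2
def snap(c,f=None):
    K=manip.calibration(c); im=manip.snapshot(c)
    if f: cv2.imwrite('pics/'+f+'.png',im)
    return im,K
def ray(K,uv):
    T=np.array(K['T']); d=T[:3,:3]@np.array([(uv[0]-K['cx'])/K['fx'],(uv[1]-K['cy'])/K['fy'],1.]); return T[:3,3],d
def atz(K,uv,z):
    o,d=ray(K,uv); return o+d*(z-o[2])/d[2]
def proj(K,p):
    T=np.array(K['T']); q=T[:3,:3].T@(np.array(p)-T[:3,3]); return np.array([K['fx']*q[0]/q[2]+K['cx'],K['fy']*q[1]/q[2]+K['cy']])
def tri(rs):
    A=0;b=0
    for o,d in rs:
        d=d/np.linalg.norm(d);P=np.eye(3)-np.outer(d,d);A=A+P;b=b+P@o
    x=np.linalg.solve(A,b); return x,[np.linalg.norm(np.cross(x-o,d/np.linalg.norm(d))) for o,d in rs]
E
python3 - <<'E'
from h import *
np.set_printoptions(precision=4,suppress=True)
for c in ['scene','side','wrist']:
    im,K=snap(c,c+'0'); print(c,np.array(K['T']),K['fx'],K['cx'],K['cy'])
ims=np.hstack([cv2.imread(f'pics/{c}0.png') for c in ['scene']])
Ks={c:manip.calibration(c) for c in ['scene','side']}
for n in ['carrier','carrier_pin','hook_bar','stand','tray','collar0_mid','tin','wax','amber','mug','hammer','partstray','spool']:
    for c in ['scene','side']:
        r=manip.mark_of(c,n)
        print(n,c,[(np.round(x['uv']),round(x['conf'],2),atz(Ks[c],x['uv'],{'carrier_pin':.126,'hook_bar':.1,'collar0_mid':.0075}.get(n,0))[:2]) for x in r[:7]])
E
```

```text
pics
scene [[ 0.5744  0.6004 -0.5564  1.3236]
 [ 0.8184 -0.4363  0.374  -0.4493]
 [-0.0182 -0.6702 -0.742   1.1239]
 [ 0.      0.      0.      1.    ]] 568.7890737056208 315.80054338661154 239.66447490126916
side [[ 0.8159 -0.3032  0.4923 -0.0457]
 [-0.5777 -0.4632  0.6721 -0.7803]
 [ 0.0243 -0.8328 -0.5531  0.8041]
 [ 0.      0.      0.      1.    ]] 498.571050490674 313.6793372473448 244.61958638012925
wrist [[ 1.      0.0004 -0.0014  0.601 ]
 [ 0.     -0.9628 -0.2702  0.0732]
 [-0.0015  0.2702 -0.9628  0.3821]
 [ 0.      0.      0.      1.    ]] 333.11597378885307 321.2729635734604 239.4075648676882
carrier scene [(array([294., 260.]), 0.91, array([0.5038, 0.0313])), (array([284., 212.]), 0.74, array([0.3434, 0.1036])), (array([230., 240.]), 0.73, array([ 0.3469, -0.0686]))]
carrier side [(array([301., 295.]), 0.83, array([0.5104, 0.0254])), (array([226., 302.]), 0.71, array([0.3403, 0.106 ])), (array([264., 341.]), 0.62, array([ 0.3498, -0.0607]))]
carrier_pin scene [(array([291., 227.]), 0.9, array([0.5072, 0.0295])), (array([228., 205.]), 0.78, array([ 0.3482, -0.058 ]))]
carri
[... 1195 characters left out ...]
), 0.87, array([0.7732, 0.0661]))]
amber side [(array([370., 255.]), 0.86, array([0.7754, 0.0667]))]
mug scene [(array([282., 378.]), 0.97, array([ 0.771, -0.177]))]
mug side [(array([432., 299.]), 0.81, array([ 0.778 , -0.1686]))]
hammer scene [(array([444., 244.]), 0.81, array([0.6935, 0.3814]))]
hammer side [(array([284., 214.]), 0.72, array([0.6946, 0.3957]))]
partstray scene [(array([443., 197.]), 0.91, array([0.5606, 0.502 ]))]
partstray side [(array([235., 210.]), 0.69, array([0.5732, 0.5003]))]
spool scene [(array([168., 383.]), 0.63, array([ 0.6353, -0.3854]))]
spool side [(array([458., 378.]), 0.73, array([ 0.6323, -0.3821])), (array([364., 389.]), 0.17, array([ 0.4485, -0.2936]))]
```

View pics/scene0.png

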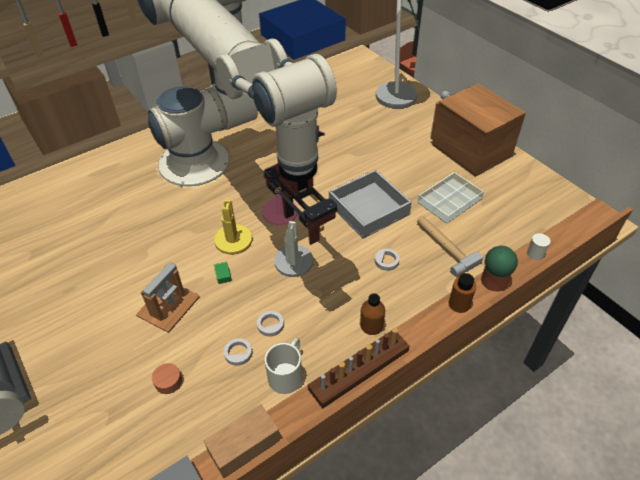

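View pics/side0.png

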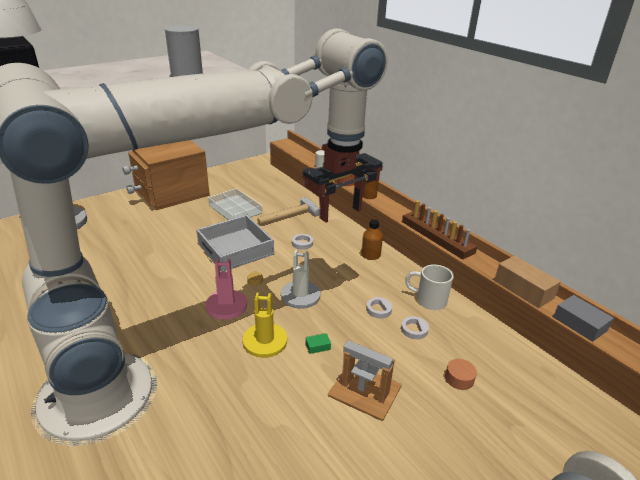

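```bash
python3 - <<'E'
from h import *
np.set_printoptions(precision=4,suppress=True)
Ks={c:manip.calibration(c) for c in ['scene','side']}
for i in range(5):
    for c in ['scene','side']:
        r=manip.mark_of(c,f'collar{i}_mid')
        print(i,c,[(np.round(x['uv']),round(x['conf'],2),atz(Ks[c],x['uv'],.0075)[:2]) for x in r[:7]])
E
```

```text
0 scene [(array([274., 322.]), 0.83, array([ 0.6421, -0.116 ]))]
0 side [(array([381., 308.]), 0.59, array([ 0.6389, -0.1314]))]
1 scene [(array([388., 258.]), 0.64, array([0.6459, 0.2275]))]
1 side [(array([302., 238.]), 0.71, array([0.6533, 0.2339]))]
2 scene [(array([291., 228.]), 0.47, array([0.4141, 0.0835]))]
2 side []
3 scene [(array([273., 321.]), 0.71, array([ 0.6384, -0.1153])), (array([239., 354.]), 0.63, array([ 0.667 , -0.2251])), (array([368., 208.]), 0.61, array([0.4744, 0.2992]))]
3 side [(array([413., 332.]), 0.57, array([ 0.6456, -0.2348]))]
4 scene []
4 side [(array([303., 242.]), 0.71, array([0.6456, 0.2184]))]
```

View pics/wrist0.png

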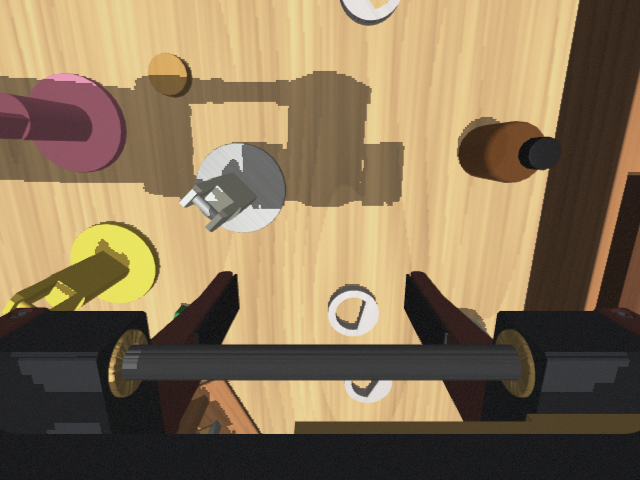

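```bash
python3 -m crank '[[0,-50,-10,0,0,0,0],[0,-100,-20,0,0,0,0],[0,-150,-30,0,0,0,0],[0,-200,-40,0,0,0,0],[0,-200,-40,0,0,0,0]]'; python3 -c "
from h import *
print(manip.state());snap('wrist','w1')"
```

```text
time: 2.45
tool_pos: [0.397, 0.0001, 0.2664]
orientation: [[0.0, 1.0, 0.007], [1.0, -0.0, -0.001], [-0.001, 0.007, -1.0]]
contact_force: [0.7, 0.1, 0.9]
grip_width: 0.0878
gripper_force: 0.0
{'time': 2.45, 'joint_pos': array([-8.53747529e-02, -4.45008290e-01,  1.62675492e+00, -1.00227116e-04,
        1.95294760e+00, -8.53868838e-02]), 'joint_velocities': array([-0.00785255,  0.00879666,  0.0241017 ,  0.00311044, -0.0433759 ,
       -0.00089265]), 'joint_efforts': array([-4.37300967e-02, -2.08871949e+01, -3.74142981e+01,  1.97819655e-02,
        6.88088592e-01, -6.66074641e-02]), 'tool_pos': array([3.96992658e-01, 1.15942877e-04, 2.66361308e-01]), 'orientation': array([[ 2.79029816e-05,  9.99976433e-01,  6.86531495e-03],
       [ 9.99999768e-01, -2.32289987e-05, -6.80889929e-04],
       [-6.80714408e-04,  6.86533236e-03, -9.99976202e-01]]), 'contact_force': array([0.68053439, 0.0885739 , 0.92212567]), 'ft_torque': array([-0.02073745, -0.06669444, -0.01535921]), 'gripper_force': 0.0, 'grip_width': 0.08784858750640523}
```

```bash
python3 -m crank '[[-25,50,8,0,0,0,0],[-50,103,16,0,0,0,0],[-50,103,16,0,0,0,0],[-50,103,16,0,0,0,0]]'; python3 -c "
from h import *
im,K=snap('wrist','w2')
for n in ['carrier','carrier_pin','tray']: print(n,[(x['uv'],x['conf'],atz(K,x['uv'],.126 if 'pin' in n else 0)) for x in manip.mark_of('wrist',n)])"
python3 -m crank '[[-50,33,0,0,0,0,0],[-100,66,0,0,0,0,0],[-150,100,0,0,0,0,0],[-200,100,0,0,0,0,0],[-200,100,0,0,0,0,0]]'
python3 -m crank '[[0,0,0,0,0,0,0]]' ; python3 -c "
from h import *
im,K=snap('wrist','w3')
for n in ['collar0_mid','collar3_mid','collar4_mid','hook_bar','stand']: print(n,[(x['uv'],x['conf'],atz(K,x['uv'],.1 if 'bar' in n else 0.007)) for x in manip.mark_of('wrist',n)])
a=cv2.imread('pics/w2.png');cv2.imwrite('pics/w23.png',cv2.resize(np.vstack([a[:400,80:560],im[:400,80:560]]),None,fx=.75,fy=.75))"
```

```text
time: 2.9
tool_pos: [0.5047, -0.051, 0.2431]
orientation: [[0.001, 1.0, -0.006], [1.0, -0.001, 0.001], [0.001, -0.006, -1.0]]
contact_force: [-0.4, 1.3, -0.2]
grip_width: 0.0877
gripper_force: 0.0
carrier [([177.2, 75.2], 0.96, array([0.34494686, 0.09807197, 0.        ])), ([325.0, 145.6], 0.93, array([0.50882224, 0.02277087, 0.        ])), ([200.9, 215.8], 0.68, array([ 0.35556774, -0.06054918,  0.        ]))]
carrier_pin [([326.8, 139.3], 0.88, array([0.50956376, 0.02740517, 0.126     ])), ([150.6, 245.9], 0.76, array([ 0.3561012 , -0.06147402,  0.126     ])), ([102.1, 45.1], 0.58, array([0.34167854, 0.09498313, 0.126     ]))]
tray [([270.7, 435.8], 0.4, array([ 4.27633191e-01, -3.98434835e-01, -5.55111512e-17]))]
time: 3.6
tool_pos: [0.6031, -0.2527, 0.2465]
orientation: [[0.001, 1.0, 0.0], [1.0, -0.001, -0.001], [-0.001, 0.0, -1.0]]
contact_force: [-0.0, -0.3, 0.1]
grip_width: 0.088
gripper_force: 0.0
time: 3.7
tool_pos: [0.6027, -0.2529, 0.2461]
orientation: [[0.004, 1.0, -0.001], [1.0, -0.004, -0.001], [-0.001, -0.001, -1.0]]
contact_force: [-0.7, 0.3, 0.3]
grip_width: 0.0877
gripper_force: 0.0
collar0_mid [([353.5, 93.2], 0.62, array([ 0.63976698, -0.12368746,  0.007     ]))]
collar3_mid [([370.6, 181.3], 0.77, array([ 0.66226574, -0.2205044 ,  0.007     ]))]
collar4_mid []
hook_bar [([163.8, 269.0], 0.66, array([ 0.44904815, -0.29542948,  0.1       ])), ([370.7, 182.5], 0.38, array([ 0.64882883, -0.21205757,  0.1       ]))]
stand [([203.7, 239.2], 0.73, array([ 0.45696181, -0.29121574,  0.007     ])), ([351.2, 94.5], 0.38, array([ 0.63724442, -0.12501262,  0.007     ]))]
```

View pics/w23.png

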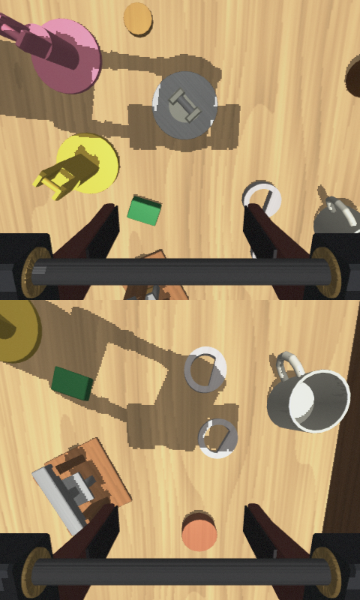

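```bash
cat >> h.py <<'E'
import json
from scipy.optimize import minimize
def ortho(im,K,c,z,half,px=0.00025):
    n=int(2*half/px); w=[(-half,-half),(half,-half),(half,half),(-half,half)]
    src=np.float32([proj(K,(c[0]+a,c[1]+b,z)) for a,b in w])
    dst=np.float32([((a+half)/px,(half-b)/px) for a,b in w])   # col=+x, row=-y
    return cv2.warpPerspective(im,cv2.getPerspectiveTransform(src,dst),(n,n),flags=cv2.INTER_CUBIC)
t=np.linspace(0,2*np.pi,73)
def D(r,f):
    a=np.arccos(-f/r); s=np.linspace(-a,a,60); return np.c_[r*np.cos(s),r*np.sin(s)]
def poly(K,p,xy,z,S):
    c,s=np.cos(p[2]),np.sin(p[2]); q=xy@np.array([[c,s],[-s,c]])+p[:2]
    return np.array([proj(K,(a,b,z)) for a,b in q])
def fill(P,x0,y0,S,n):
    m=np.zeros((n,n),np.uint8); cv2.fillPoly(m,[np.int32(np.round((P-[x0,y0])*S*16))],1,shift=4); return m
def fitcollar(im,K,c,z0=0.,h=.015,name=None):
    """fit x,y,yaw of collar by its grey region"""
    S=4; ctr=proj(K,(c[0],c[1],z0+h/2)); R=int(K['fx']*.055/abs(np.array(K['T'])[2,3]-z0)); n=2*R*S
    x0,y0=ctr-R
    M=np.float32([[S,0,-x0*S],[0,S,-y0*S]]); big=cv2.warpAffine(im,M,(n,n),flags=cv2.INTER_CUBIC)
    i=big.astype(int); sat=(i.max(2)-i.min(2))/(i.max(2)+1.); g=cv2.GaussianBlur((sat<.2).astype(np.float32),(0,0),3)
    circ=np.c_[np.cos(t),np.sin(t)]*.031; bore=D(.022,.0105)
    def ren(p):
        A=np.vstack([poly(K,p,circ,z0,S),poly(K,p,circ,z0+h,S)]).astype(np.float32)
        m=fill(cv2.convexHull(A)[:,0],x0,y0,S,n)
        b=fill(poly(K,p,bore,z0,S),x0,y0,S,n)&fill(poly(K,p,bore,z0+h,S),x0,y0,S,n)
        return m&(1-b)
    f=lambda p: float(np.abs(cv2.GaussianBlur(ren([p[0]/1000,p[1]/1000,p[2]/10]).astype(np.float32),(0,0),3)-g).sum())/ (S*S)
    best=min(([c[0]*1000,c[1]*1000,10*y] for y in np.arange(-3.1,3.1,.26)),key=f)
    r=minimize(f,best,method='Nelder-Mead',options=dict(initial_simplex=np.array(best)+np.array([[0,0,0],[6,0,0],[0,6,0],[0,0,3]]),xatol=.02,fatol=.01))
    best=r.x; yy=min((best[2]+d for d in np.arange(-31,31,1.5)),key=lambda y:f([best[0],best[1],y]))
    r2=minimize(f,[best[0],best[1],yy],method='Nelder-Mead',options=dict(initial_simplex=np.array([best[0],best[1],yy])+np.array([[0,0,0],[2,0,0],[0,2,0],[0,0,1.]]),xatol=.02,fatol=.01))
    p=[r2.x[0]/1000,r2.x[1]/1000,(r2.x[2]/10+np.pi)%(2*np.pi)-np.pi]
    if name:
        o=big.copy(); cs,_=cv2.findContours(ren(p),cv2.RETR_LIST,cv2.CHAIN_APPROX_NONE); cv2.drawContours(o,cs,-1,(0,0,255),1); cv2.imwrite('pics/'+name+'.png',o)
        return p,r2.fun,o
    return p,r2.fun
def mc(c):  # move table: from measured pose to target (x,y,z,yaw of tool x axis in world)
    st=manip.state(); R=st['orientation']; x,y,z,w=c
    Rt=np.c_[[np.cos(w),np.sin(w),0],[np.sin(w),-np.cos(w),0],[0,0,-1]]
    from scipy.spatial.transform import Rotation as Ro
    print('shift',np.round(R.T@(np.array([x,y,z])-st['tool_pos'])*1000,1),'turn',np.round(Ro.from_matrix(R.T@Rt).as_rotvec(degrees=True),2))
E
cat > k.py <<'E'
from h import *
E
python3 - <<'E'
from h import *
st=manip.state(); print(st['tool_pos'],st['joint_pos'])
Kw=manip.calibration('wrist'); im=cv2.imread('pics/w3.png')
a=fitcollar(im,Kw,(.64,-.124),name='f0'); b=fitcollar(im,Kw,(.66,-.22),name='f1'); print(a[:2],b[:2])
# camera in TCP frame, for reconstructing w2 (rough: pose measured)
T=np.array(Kw['T']); Tt=np.eye(4);Tt[:3,:3]=st['orientation'];Tt[:3,3]=st['tool_pos']; X=np.linalg.inv(Tt)@T; print(np.round(X,4)); np.save('X.npy',X)
R=np.array([[0.001,1,-.006],[1,-.001,.001],[.001,-.006,-1]]);T2=np.eye(4);T2[:3,:3]=R;T2[:3,3]=[.5047,-.051,.2431]
K2=dict(Kw);K2['T']=T2@X; i2=cv2.imread('pics/w2.png')
c=ortho(i2,K2,(.509,.026),.135,.04,.0002)
hh=lambda x:cv2.resize(x,(380,380)); cv2.imwrite('pics/fits.png',np.hstack([hh(a[2]),hh(b[2])])); cv2.imwrite('pics/car.png',c)
E
```

```text
[ 0.60303089 -0.24839027  0.24772835] [-4.43013354e-01  2.42259455e-01  1.01843286e+00  2.58010882e-04
  1.87953551e+00 -4.44837343e-01]
([np.float64(0.6393948781479717), np.float64(-0.11936966050710632), np.float64(2.8918475234833156)], np.float64(41.34302520751953)) ([np.float64(0.6618727101281362), np.float64(-0.2195154131852264), np.float64(2.629626831361181)], np.float64(47.47031784057617))
[[ 0.000e+00 -9.628e-01 -2.703e-01  7.320e-02]
 [ 1.000e+00 -1.000e-04  3.000e-04  1.000e-03]
 [-3.000e-04 -2.703e-01  9.628e-01 -1.605e-01]
 [ 0.000e+00  0.000e+00  0.000e+00  1.000e+00]]
```

View pics/fits.png

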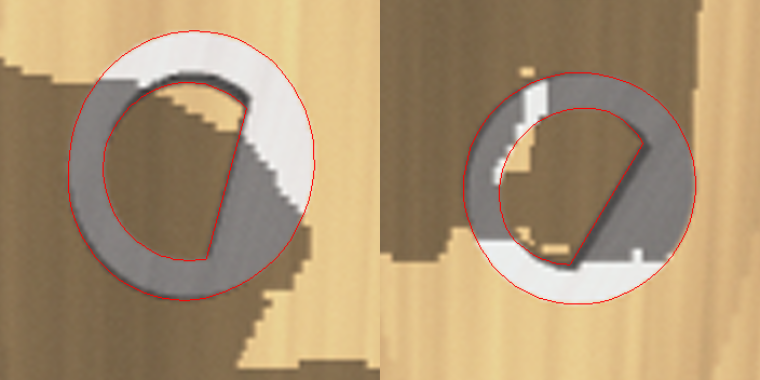

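View pics/car.png

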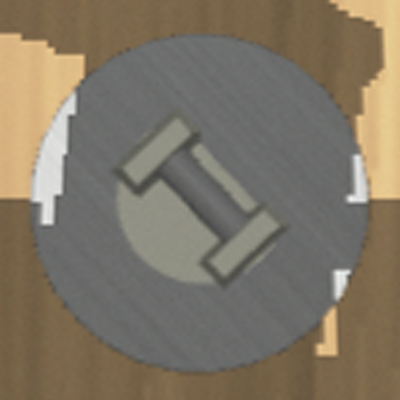

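```bash
cat >> h.py <<'E'
def calav(c='wrist'):
    return manip.calibration(c)
E
python3 - <<'E'
from h import *
for i in range(4):
    s=manip.state();K=manip.calibration('wrist');im=manip.snapshot('wrist');print(s['tool_pos'],np.array(K['T'])[:3,3], s['time'])
    print(fitcollar(im,K,(.64,-.12)), fitcollar(im,K,(.66,-.22)))
E
```

```text
[ 0.60303089 -0.24839027  0.24772835] [ 0.60362728 -0.1750963   0.40816722] 4.0
([np.float64(0.6391629937854255), np.float64(-0.12432218742507), np.float64(2.888026023539206)], np.float64(60.056915283203125)) ([np.float64(0.6610680686330019), np.float64(-0.22414052117350144), np.float64(2.6181818372500247)], np.float64(59.97765350341797))
[ 0.60304569 -0.24854906  0.24760311] [ 0.60367884 -0.17523853  0.40803   ] 4.05
([np.float64(0.6392013104687496), np.float64(-0.12432557078851598), np.float64(2.9090583037855904)], np.float64(63.62860107421875)) ([np.float64(0.6609972091078905), np.float64(-0.22414124272713007), np.float64(2.6361466279534707)], np.float64(62.03645324707031))
[ 0.60305328 -0.2487338   0.24736812] [ 0.60373408 -0.17544317  0.40786274] 4.1
([np.float64(0.6392639255491956), np.float64(-0.12433688639687453), np.float64(2.8888302599700397)], np.float64(60.594329833984375)) ([np.float64(0.6609820271903457), np.float64(-0.22428526829911227), np.float64(2.633186760858252)], np.float64(63.69985580444336))
[ 0.6030573  -0.24899183  0.24726409] [ 0.6037878  -0.17567344  0.40768897] 4.15
([np.float64(0.6393085374665596), np.float64(-0.12435483317503322), np.float64(2.892711913443611)], np.float64(61.79274368286133)) ([np.float64(0.6610033063357712), np.float64(-0.22412974332087043), np.float64(2.6146766451754306)], np.float64(59.923545837402344))
```

```bash
python3 -m crank '[[50,-23,10,0,0,0,0],[100,-46,20,0,0,0,0],[150,-70,30,0,0,0,0],[200,-93,40,0,0,0,0],[204,-93,45,0,0,0,0]]'
python3 - <<'E'
from h import *
for j in range(3): manip.snapshot('wrist')
im,K=snap('wrist','w4')
import pickle; pickle.dump(K,open('K4.pkl','wb'))
print(manip.state()['tool_pos'])
i=ortho(im,K,(.509,.026),.09,.035,.0002).astype(int)
for p in [(130,200),(175,230),(60,175),(175,300)]: print(p,i[p[1],p[0]])
cv2.imwrite('pics/car2.png',cv2.resize(ortho(im,K,(.509,.026),.09,.035,.0001),(560,560)))
E
```

```text
time: 4.7
tool_pos: [0.5085, -0.0431, 0.202]
orientation: [[-0.002, 1.0, 0.001], [1.0, 0.002, 0.001], [0.001, 0.001, -1.0]]
contact_force: [0.2, -0.2, -0.1]
grip_width: 0.088
gripper_force: 0.0
[ 0.50997845 -0.0456823   0.20199569]
(130, 200) [133 147 147]
(175, 230) [133 145 146]
(60, 175) [108 109 107]
(175, 300) [109 111 109]
```

View pics/car2.png

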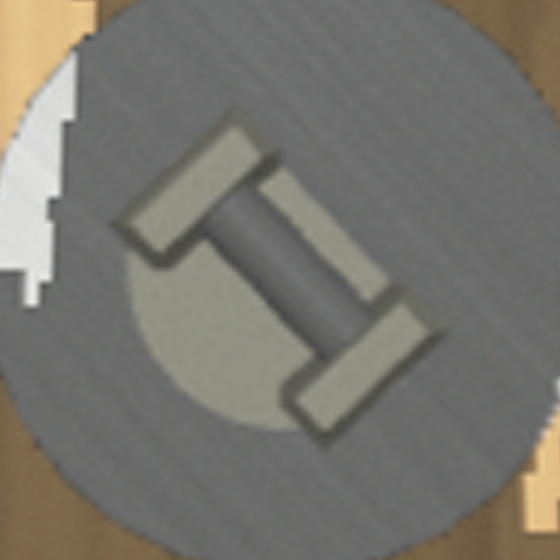

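```bash
cat >> h.py <<'E'
def fitcarrier(im,K,p0,name=None):
    S=4; ctr=proj(K,(p0[0],p0[1],.11)); R=int(K['fx']*.036/(np.array(K['T'])[2,3]-.11)); n=2*R*S; x0,y0=ctr-R
    big=cv2.warpAffine(im,np.float32([[S,0,-x0*S],[0,S,-y0*S]]),(n,n),flags=cv2.INTER_LINEAR)
    i=cv2.GaussianBlur(big,(0,0),2).astype(float); sat=(i.max(2)-i.min(2))/(i.max(2)+1); g=((sat>.05)).astype(np.float32)
    d=D(.02,.0085)
    ch=[np.array([[-.0085,s*.010],[.0105,s*.010],[.0105,s*.017],[-.0085,s*.017]]) for s in (1,-1)]
    pin=np.array([[-.004,-.01],[.004,-.01],[.004,.01],[-.004,.01]])
    def ren(p):
        m=fill(poly(K,p,d,.09,S),x0,y0,S,n)
        for c in ch: m|=fill(cv2.convexHull(np.vstack([poly(K,p,c,z,S) for z in (.09,.128)]).astype(np.float32))[:,0],x0,y0,S,n)
        w=1-fill(poly(K,p,pin*1.2,.128,S),x0,y0,S,n)
        return m,w
    yy,xx=np.mgrid[:n,:n]; near=np.hypot(yy-n/2,xx-n/2)<n/2
    def f(q):
        m,w=ren([q[0]/1000,q[1]/1000,q[2]/10]); return float((np.abs(m-g)*w*near).sum())/S/S
    b=[p0[0]*1000,p0[1]*1000,p0[2]*10]
    for st in (3,1.):
        r=minimize(f,b,method='Nelder-Mead',options=dict(initial_simplex=np.array(b)+np.array([[0,0,0],[st,0,0],[0,st,0],[0,0,st]]),xatol=.01,fatol=.01)); b=r.x
    p=[b[0]/1000,b[1]/1000,b[2]/10]
    if name:
        cs,_=cv2.findContours(ren(p)[0],cv2.RETR_LIST,cv2.CHAIN_APPROX_NONE); o=np.hstack([big,cv2.cvtColor(np.uint8(g*255),cv2.COLOR_GRAY2BGR)]); cv2.drawContours(o,cs,-1,(0,0,255),1); cv2.imwrite('pics/'+name+'.png',o)
    return p,r.fun
E
python3 - <<'E'
from h import *
import pickle
K=pickle.load(open('K4.pkl','rb')); im=cv2.imread('pics/w4.png')
for y0 in (-2.45,-2.3): print(fitcarrier(im,K,(.509,.026,y0),'fc'))
E
```

```text
([np.float64(0.5098846807551219), np.float64(0.027337697841003823), np.float64(-2.387403829531376)], np.float64(218.625))
([np.float64(0.5098491082039784), np.float64(0.02732858905210376), np.float64(-2.388093601682452)], np.float64(216.75))
```

View pics/fc.png

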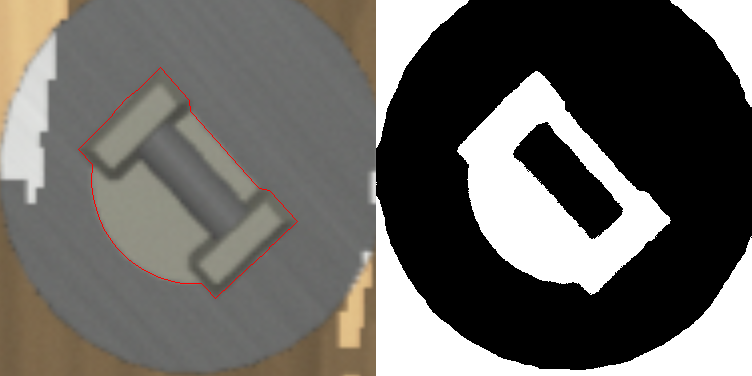

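```bash
python3 -m crank '[[50,30,-20,0,0,0,0],[100,60,-20,0,0,0,0],[150,100,-20,0,0,0,0],[200,120,-20,0,0,0,0],[200,120,-20,0,0,0,0]]'
python3 - <<'E'
from h import *
for j in range(2): manip.snapshot('wrist')
im,K=snap('wrist','w5')
print(fitcollar(im,K,(.65,.228),name='f2')[:2])
r=manip.mark_of('wrist','tray'); print([(x['uv'],x['conf'],atz(K,x['uv'],0)) for x in r])
E
```

```text
time: 5.4
tool_pos: [0.6321, 0.1552, 0.221]
orientation: [[0.001, 1.0, 0.0], [1.0, -0.001, -0.0], [-0.0, 0.0, -1.0]]
contact_force: [-0.2, -0.6, 0.2]
grip_width: 0.0877
gripper_force: 0.0
([np.float64(0.6480811432484093), np.float64(0.22207424425402586), np.float64(0.6581764508217312)], np.float64(59.34742736816406))
[([166.2, 69.7], 0.74, array([0.47115226, 0.30565361, 0.        ]))]
```

```bash
python3 -m crank '[[15,4,10,0,0,-8,0],[30,8,20,0,0,-16,0],[45,12,40,0,0,-24,0],[60,16,70,0,0,-32,0],[66,16,100,0,0,-40,0]]'
python3 -m crank '[[0,0,0,0,0,0,0],[0,0,0,0,0,0,0],[0,0,0,0,0,0,0]]'
python3 -c "
from h import *
for j in range(4): s=manip.state(); print(s['tool_pos'],s['joint_pos'][[0,5]]); manip.snapshot('side')
mc((.6481,.2221,.005,np.radians(130)))"
```

```text
time: 6.1
tool_pos: [0.647, 0.2188, 0.1219]
orientation: [[-0.646, 0.763, 0.002], [0.763, 0.646, 0.0], [-0.001, 0.002, -1.0]]
contact_force: [0.3, -0.7, -0.4]
grip_width: 0.0876
gripper_force: 0.0
time: 6.4
tool_pos: [0.6472, 0.2188, 0.1248]
orientation: [[-0.639, 0.769, 0.004], [0.769, 0.639, 0.001], [-0.002, 0.004, -1.0]]
contact_force: [0.6, 0.3, 0.6]
grip_width: 0.0877
gripper_force: 0.0
[0.6472007  0.2187904  0.12479058] [ 0.27635148 -0.41745406]
[0.64725998 0.21907238 0.12495066] [ 0.2766823 -0.4179595]
[0.64717327 0.21929146 0.12470813] [ 0.27701669 -0.41840138]
[0.64701546 0.21949742 0.12430128] [ 0.27733807 -0.41868396]
shift [  1.2   2.3 118.8] turn [ 0.15  0.08 -0.09]
```

```bash
python3 -m crank '[[1,2,40,0,0,0,0],[1,2,80,0,0,0,0],[1,2,105,0,0,0,0],[1,2,112,0,0,0,0],[1,2,117,0,0,0,0]]'
python3 -m crank '[[0,0,0,0,0,0,0],[0,0,0,0,0,0,0]]'
python3 -c "
from h import *
for j in range(2): s=manip.state(); print(s['tool_pos'],s['joint_pos'][[0,5]]); manip.snapshot('side')
mc((.6481,.2221,.005,np.radians(130)))"
```

```text
time: 7.1
tool_pos: [0.6471, 0.222, 0.0048]
orientation: [[-0.643, 0.766, 0.0], [0.766, 0.643, -0.0], [-0.0, 0.0, -1.0]]
contact_force: [-0.1, -0.0, 1.1]
grip_width: 0.0879
gripper_force: 0.0
time: 7.3
tool_pos: [0.6482, 0.2224, 0.0071]
orientation: [[-0.643, 0.766, 0.003], [0.766, 0.643, 0.001], [-0.001, 0.003, -1.0]]
contact_force: [0.0, -0.9, 0.7]
grip_width: 0.0879
gripper_force: 0.0
[0.64818242 0.22238075 0.00709792] [ 0.28087129 -0.41711859]
[0.64811304 0.22239176 0.00705744] [ 0.28091642 -0.41712779]
shift [-0.3 -0.1  1.8] turn [ 0.17  0.08 -0.  ]
```

Centred; close with 20 N and lift.

```bash
python3 -m crank '[[0,0,2,0,0,0,0.3],[0,0,2,0,0,0,0.6],[0,0,2,0,0,0,0.6],[0,0,2,0,0,0,0.6],[0,0,2,0,0,0,0.6]]' 20
python3 -m crank '[[0,0,-30,0,0,0,0.6],[0,0,-80,0,0,0,0.6],[0,0,-130,0,0,0,0.6],[0,0,-165,0,0,0,0.6],[0,0,-165,0,0,0,0.6]]'
python3 -m crank '[[0,0,0,0,0,8.5,0.6],[0,0,0,0,0,17,0.6],[0,0,0,0,0,25.5,0.6],[0,0,0,0,0,34,0.6],[0,0,0,0,0,42,0.6]]'
python3 -c "
from h import *
mc((.5099,.0273,.17,np.radians(130-174.5)))"
```

```text
time: 7.9
tool_pos: [0.6469, 0.2221, 0.0027]
orientation: [[-0.643, 0.766, -0.0], [0.766, 0.643, 0.0], [0.0, 0.0, -1.0]]
contact_force: [0.3, 0.4, -0.6]
grip_width: 0.0558
gripper_force: 19.9
time: 8.4
tool_pos: [0.6492, 0.2227, 0.1762]
orientation: [[-0.643, 0.766, 0.012], [0.766, 0.643, 0.003], [-0.005, 0.011, -1.0]]
contact_force: [0.1, -0.8, 0.6]
grip_width: 0.0561
gripper_force: 19.9
time: 8.9
tool_pos: [0.6464, 0.2219, 0.1656]
orientation: [[0.041, 0.999, -0.003], [0.999, -0.041, -0.001], [-0.001, -0.003, -1.0]]
contact_force: [0.5, -0.5, -0.3]
grip_width: 0.056
gripper_force: 19.9
shift [-200.  -128.4   -3.9] turn [-2.0000e-02  1.9000e-01  1.3216e+02]
```

```bash
python3 -c "
from h import *
im,K=snap('wrist','w6'); cv2.imwrite('pics/w6c.png',im[150:,100:540])"
```

```text
(no output)
```

View pics/w6c.png

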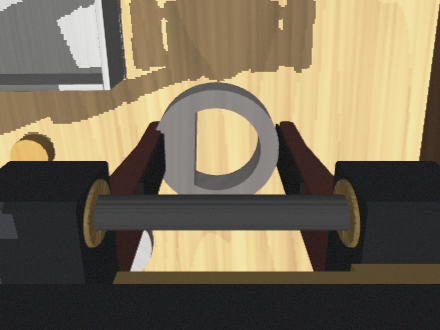

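```bash
python3 - <<'E'
from h import *
s=manip.state();K=manip.calibration('wrist');im=manip.snapshot('wrist');cv2.imwrite('pics/w7.png',im)
c=s['tool_pos']; print(c)
for dz in (-.006,-.003,0,.003):
    p,f,o=fitcollar(im,K,c[:2],z0=c[2]+dz,name='f7'); R=s['orientation']
    w=np.arctan2(R[1,0],R[0,0]); print(dz,f,np.array(p),'tool frame mm',(R.T@np.array([p[0]-c[0],p[1]-c[1],0]))*1000,'collar yaw - tool yaw',np.degrees(p[2]-w))
E
```

```text
[0.64643118 0.22189567 0.16561994]
-0.006 10298.673828125 [ 0.64465904  0.22122886 -0.11509905] tool frame mm [-0.75032782 -1.73842181  0.0049627 ] collar yaw - tool yaw -93.8688903267821
-0.003 10637.8017578125 [ 0.64451449  0.22210518 -0.08325022] tool frame mm [ 0.11812738 -1.92447904  0.00466342] collar yaw - tool yaw -92.04408662122836
0 11204.12109375 [ 0.64468658  0.22287835 -0.08702435] tool frame mm [ 0.89859914 -1.78935604  0.00364561] collar yaw - tool yaw -92.26032869995865
0.003 11816.517578125 [ 0.64496567  0.22352195 -0.07863325] tool frame mm [ 1.55474161 -1.54119174  0.00245662] collar yaw - tool yaw -91.77955402518641
```

View pics/f7.png

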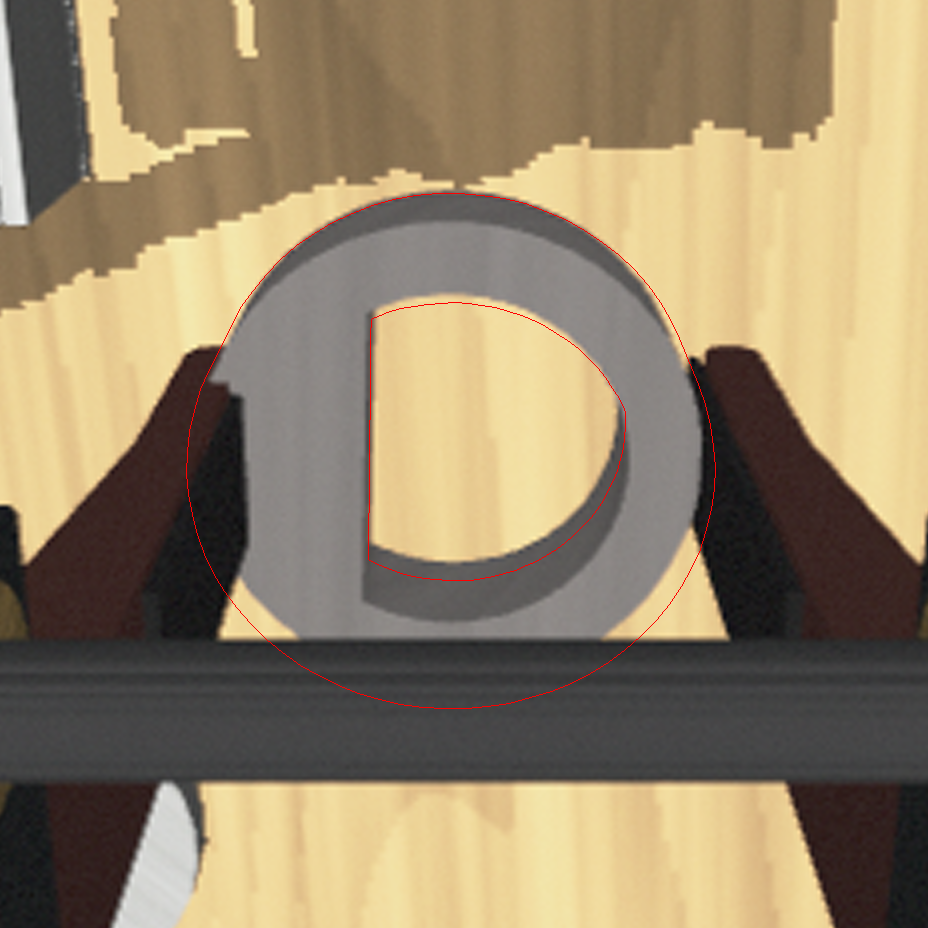

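```bash
python3 -m crank '[[-30,-20,-3,0,0,8.5,0.6],[-60,-40,-3,0,0,17,0.6],[-90,-60,-3,0,0,25.5,0.6],[-120,-80,-3,0,0,34,0.6],[-150,-100,-3,0,0,42,0.6]]'
python3 -m crank '[[0,0,0,0,0,8.5,0.6],[0,0,0,0,0,17,0.6],[0,0,0,0,0,25.5,0.6],[0,0,0,0,0,34,0.6],[0,0,0,0,0,42,0.6]]'
python3 -m crank '[[0,0,0,0,0,8.5,0.6],[0,0,0,0,0,17,0.6],[0,0,0,0,0,25.5,0.6],[0,0,0,0,0,34,0.6],[0,0,0,0,0,42,0.6]]' | head -2
python3 -c "
from h import *
for i in range(3): manip.snapshot('side')
mc((.5099,.0273,.17,np.radians(130-174.5)))"
```

```text
time: 9.5
tool_pos: [0.5405, 0.0746, 0.1696]
orientation: [[0.696, 0.718, -0.001], [0.718, -0.696, -0.0], [-0.001, -0.001, -1.0]]
contact_force: [0.3, -1.1, -0.3]
grip_width: 0.0561
gripper_force: 19.9
time: 10.0
tool_pos: [0.5414, 0.0755, 0.1697]
orientation: [[0.998, 0.068, -0.001], [0.068, -0.998, -0.0], [-0.001, -0.0, -1.0]]
contact_force: [-0.2, 0.3, -0.4]
grip_width: 0.0562
gripper_force: 19.9
time: 10.5
tool_pos: [0.5414, 0.0756, 0.1697]
shift [ 4.6 57.5 -0.1] turn [0.05 0.05 6.83]
```

```bash
python3 -m crank '[[1,15,0,0,0,3,0.6],[3,30,0,0,0,6.8,0.6],[4.6,45,0,0,0,6.8,0.6],[4.6,57.5,0,0,0,6.8,0.6],[4.6,57.5,0,0,0,6.8,0.6]]' >/dev/null
python3 -c "
from h import *
for i in range(5): manip.snapshot('wrist')
im,K=snap('wrist','w8'); cv2.imwrite('pics/w8c.png',cv2.resize(im[200:380,200:440],None,fx=3,fy=3,interpolation=cv2.INTER_CUBIC))
mc((.5099,.0273,.17,np.radians(130-174.5))); print(manip.state()['joint_pos'])"
```

```text
shift [0.3 0.6 0.5] turn [-0.    0.01 -0.23]
[-1.20835342e-02 -1.53683216e-01  1.56242391e+00  1.57445398e-04
  1.73296054e+00  2.33948948e+00]
```

View pics/w8c.png

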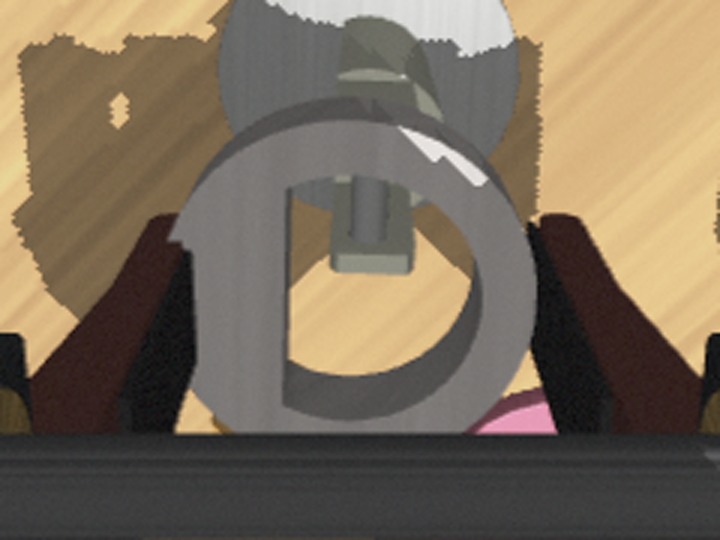

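```bash
cat >> h.py <<'E'
X=np.load('X.npy')
F=np.diag([1,-1,-1,1.])
def KT():   # camera in TCP-fixed frame with z up (x=tool x, y=-tool y, z=-tool z)
    K=dict(manip.calibration('side')); k=manip.calibration('wrist'); K.update({a:k[a] for a in('fx','fy','cx','cy')}); K['T']=F@X; return K
E
python3 - <<'E'
from h import *
K=KT()
for f,yaw,crop in (('w8',np.radians(92.3),0),):
    # predicted collar features, collar at TCP, bottom at -.003 (tool y=-frame y); collar x axis -> frame -y => tool +y
    for z in (-.003,.012):
        print('flat mid',z,(proj(K,(0,.0105,z))-[200,200])*3,'bore far(+x tool)',(proj(K,(.022,0,z))-[200,200])*3,'bore near',(proj(K,(-.022,0,z))-[200,200])*3,'outer far',(proj(K,(.031,0,z))-[200,200])*3)
    zc=-.1698
    for z in (.128,.135): print('cheek near',z,[(proj(K,(-.017,-x,zc+z))-[200,200])*3 for x in (-.0085,.0105)])
    print('foot edge far',(proj(K,(.05,0,zc+.012))-[200,200])*3)
E
```

```text
flat mid -0.003 [298.98817316 266.68815482] bore far(+x tool) [358.01961613 148.21845123] bore near [358.395563   377.45099124] outer far [357.93619102  97.3502317 ]
flat mid 0.012 [293.25900219 304.76444036] bore far(+x tool) [357.51060292 176.82612569] bore near [357.95462785 423.66721231] outer far [357.4113496  121.64949975]
cheek near 0.128 [array([320.47457297, 265.07490281]), array([407.12601345, 265.06575456])]
cheek near 0.135 [array([319.10783461, 278.63842638]), array([408.508873  , 278.62867949])]
foot edge far [360.51338606 -85.23900674]
```

```bash
python3 -m crank '[[-1.2,3.3,6,0,0,0,0.6],[-1.2,3.3,12,0,0,0,0.6],[-1.2,3.3,20,0,0,0,0.6],[-1.2,3.3,24,0,0,0,0.6],[-1.2,3.3,24,0,0,0,0.6]]' | head -3
python3 -c "
from h import *
for i in range(4): manip.snapshot('wrist')
im,K=snap('wrist','w9'); cv2.imwrite('pics/w9c.png',cv2.resize(im[230:350,240:400],None,fx=5,fy=5,interpolation=cv2.INTER_CUBIC)); s=manip.state(); print(s['tool_pos'],s['contact_force'])
K=KT(); zc=-s['tool_pos'][2]
for z in (.128,.135): print('cheek near',z,[(proj(K,(-.017,-x,zc+z))-[240,230])*5 for x in (-.0085,.0105)])
for z in (-.003,.012): print('flat mid',z,(proj(K,(0,.0105,z))-[240,230])*5,'bore near',(proj(K,(-.022,0,z))-[240,230])*5)
"
```

```text
time: 11.95
tool_pos: [0.5063, 0.026, 0.1453]
orientation: [[0.71, -0.705, -0.002], [-0.705, -0.71, 0.0], [-0.001, 0.001, -1.0]]
[0.50698253 0.02597055 0.14705381] [-0.27221416 -0.22561556 -0.8695329 ]
cheek near 0.128 [array([326.15340239, 370.89464639]), array([486.60824707, 370.87576976])]
cheek near 0.135 [array([323.33161219, 398.8981172 ]), array([489.46330688, 398.87786289])]
flat mid -0.003 [298.31362194 294.48025803] bore near [397.32593834 479.0849854 ]
flat mid 0.012 [288.76500366 357.94073393] bore near [396.59104642 556.11202052]
```

View pics/w9c.png

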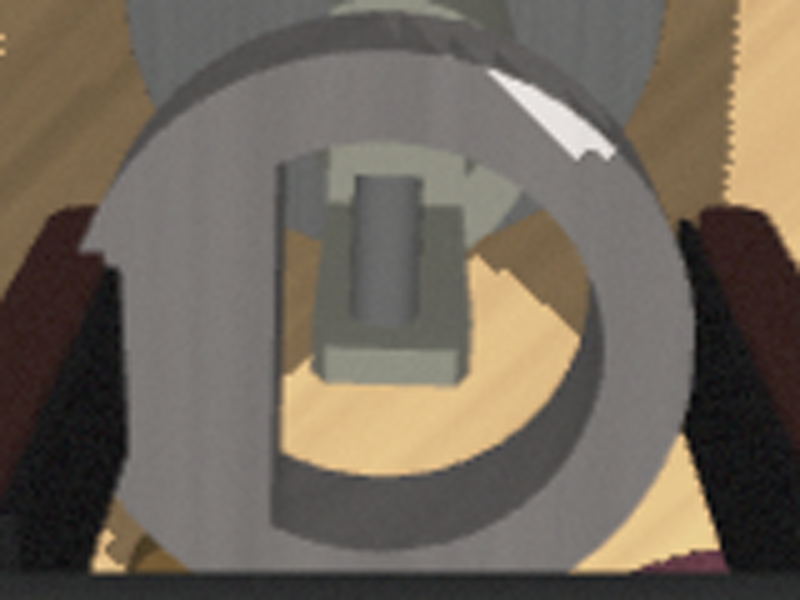

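```bash
python3 -m crank '[[0,0,6,0,0,0,0.6],[0,0,12,0,0,0,0.6],[0,0,18,0,0,0,0.6],[0,0,24,0,0,0,0.6],[0,0,24,0,0,0,0.6]]'

```

```text
time: 12.7
tool_pos: [0.5061, 0.026, 0.1211]
orientation: [[0.71, -0.705, -0.002], [-0.705, -0.71, 0.0], [-0.002, 0.002, -1.0]]
contact_force: [-0.6, -0.2, -0.9]
grip_width: 0.0558
gripper_force: 19.9
```

```bash
python3 -m crank '[[0,0,10,0,0,0,0.6],[0,0,20,0,0,0,0.6],[0,0,30,0,0,0,0.6],[0,0,38,0,0,0,0.6],[0,0,38,0,0,0,0.6]]' | grep -E 'pos|for'
python3 -m crank '[[0,0,8,0,0,0,0.6],[0,0,16,0,0,0,0.6],[0,0,21,0,0,0,0.6],[0,0,21,0,0,0,0.6]]'| grep -E 'pos|for'
python3 -m crank '[[0,0,0,0,0,0,0.5],[0,0,0,0,0,0,0.4],[0,0,0,0,0,0,0.2],[0,0,0,0,0,0,0.2],[0,0,0,0,0,0,0.2]]'
python3 -m crank '[[0,0,-20,0,0,0,0.2],[0,0,-50,0,0,0,0.2],[0,0,-90,0,0,0,0.2],[0,0,-130,0,0,0,0.2],[0,0,-130,0,0,0,0.2]]'| grep -E 'pos|for'
python3 -c "
from h import *
im,K=snap('wrist','w10'); im,Ks=snap('scene','s2');snap('side','d2')
for c in ('wrist','scene','side'):
    for n in ('collar0_mid','collar1_mid','collar3_mid'): print(c,n,[(np.round(x['uv']),x['conf'],atz(manip.calibration(c),x['uv'],.0195)) for x in manip.mark_of(c,n)])
mc((.6392,-.1243,.1,np.radians(0)))
"
```

```text
tool_pos: [0.5058, 0.026, 0.0826]
contact_force: [-0.1, -0.5, -1.2]
gripper_force: 19.9
tool_pos: [0.5062, 0.026, 0.0625]
contact_force: [-0.5, -0.6, -1.1]
gripper_force: 19.9
time: 14.1
tool_pos: [0.507, 0.026, 0.064]
orientation: [[0.71, -0.705, 0.001], [-0.705, -0.71, -0.0], [0.0, -0.0, -1.0]]
contact_force: [-0.6, 0.4, -0.4]
grip_width: 0.0698
gripper_force: 0.0
tool_pos: [0.5091, 0.026, 0.2009]
contact_force: [0.4, 1.1, 0.3]
gripper_force: 0.0
wrist collar0_mid [(array([338.,  11.]), 0.83, array([ 0.62960376, -0.11653835,  0.0195    ])), (array([320., 223.]), 0.64, array([0.50663637, 0.02789957, 0.0195    ]))]
wrist collar1_mid [(array([319., 223.]), 0.79, array([0.50681501, 0.02797917, 0.0195    ])), (array([323., 218.]), 0.5, array([0.50777618, 0.02184822, 0.0195    ]))]
wrist collar3_mid [(array([323., 254.]), 0.25, array([0.4808189 , 0.04864319, 0.0195    ]))]
scene collar0_mid [(array([272., 320.]), 0.77, array([ 0.64138745, -0.1183631 ,  0.0195    ]))]
scene collar1_mid [(array([293., 258.]), 0.74, array([0.51252519, 0.02509603, 0.0195    ]))]
scene collar3_mid [(array([239., 354.]), 0.77, array([ 0.67500505, -0.2270765 ,  0.0195    ])), (array([367., 208.]), 0.19, array([0.48374307, 0.28884369, 0.0195    ]))]
side collar0_mid [(array([380., 308.]), 0.74, array([ 0.62791751, -0.13764887,  0.0195    ]))]
side collar1_mid [(array([298., 289.]), 0.53, array([0.50454908, 0.03102986, 0.0195    ]))]
side collar3_mid [(array([414., 329.]), 0.94, array([ 0.64311358, -0.23530964,  0.0195    ]))]
shift [200.   13.2  93.1] turn [ 2.00e-02  4.00e-02 -4.48e+01]
```

```bash
cat >> h.py <<'E'
def fithand(im,yaw,dz=-.003,h=.015):
    """in-hand collar: offset in tool x,y (mm, as seen) and collar yaw in flipped tool frame, from wood/grey border of the bore"""
    K=KT(); S=4; x0,y0=220,190; n=200*S
    big=cv2.warpAffine(im,np.float32([[S,0,-x0*S],[0,S,-y0*S]]),(n,n),flags=cv2.INTER_CUBIC)
    i=cv2.GaussianBlur(big,(0,0),2).astype(float); wood=((i.max(2)-i.min(2))/(i.max(2)+1)>.2).astype(np.float32)
    bore=D(.022,.0105); c26=np.c_[np.cos(t),np.sin(t)]*.0275
    def f(q,ret=False):
        p=[q[0]/1000,q[1]/1000,q[2]/10]
        b=fill(poly(K,p,bore,dz,S),x0,y0,S,n)&fill(poly(K,p,bore,dz+h,S),x0,y0,S,n)
        w=fill(poly(K,p,c26,dz+h,S),x0,y0,S,n); return float((np.abs(b-wood)*w).sum()/S/S)
    b=[0,0,yaw*10]
    for st in (3,1): r=minimize(f,b,method='Nelder-Mead',options=dict(initial_simplex=np.array(b)+np.array([[0,0,0],[st,0,0],[0,st,0],[0,0,st]]),xatol=.01,fatol=.01)); b=r.x
    return 'tool x,y %.2f %.2f mm, yaw %.2f deg, cost %.1f'%(b[0],-b[1],np.degrees(b[2]/10),r.fun)
E
python3 - <<'E'
from h import *
im=cv2.imread('pics/w7.png')
for dz in (-.006,-.004,-.002): print(fithand(im,np.radians(-92.3),dz))
E
python3 -m crank '[[45,3,0,0,0,-8.5,0],[90,6,0,0,0,-17,0],[135,9,0,0,0,-25.5,0],[170,12,0,0,0,-34,0],[200,13,10,0,0,-42.5,0]]' >/dev/null
python3 -m crank '[[0,0,10,0,0,-8.5,0],[0,0,20,0,0,-17,0],[0,0,50,0,0,-22,0],[0,0,80,0,0,-22,0],[0,0,80,0,0,-22,0]]'| grep -E 'pos|for'
python3 -c "
from h import *
manip.snapshot('wrist'); K=manip.calibration('wrist'); im=manip.snapshot('wrist'); cv2.imwrite('pics/w11.png',im)
print(fitcollar(im,K,(.64,-.124)))
manip.snapshot('side'); mc((.6384,-.1239,.005,np.radians(20)));print(manip.state()['joint_pos'])
"
```

```text
tool x,y -0.62 -1.62 mm, yaw -94.33 deg, cost 165.1
tool x,y 0.15 -1.74 mm, yaw -93.56 deg, cost 90.2
tool x,y 1.05 -1.94 mm, yaw -92.35 deg, cost 32.4
tool_pos: [0.6369, -0.1236, 0.0977]
contact_force: [-0.7, -0.3, -1.0]
gripper_force: 0.0
([np.float64(0.639504865134518), np.float64(-0.12397158994646473), np.float64(2.89685698795571)], np.float64(141.08737182617188))
shift [ -1.5  -1.  100.1] turn [ 0.05 -0.07 -0.31]
[-2.43940099e-01  2.36916546e-01  1.27683627e+00  4.66131220e-06
  1.62635977e+00  9.83219443e-01]
```

```bash
python3 -m crank '[[-1,-0.6,30,0,0,0,0],[-1,-0.6,60,0,0,0,0],[-1,-0.6,85,0,0,0,0],[-1,-0.6,95,0,0,0,0],[-1,-0.6,100,0,0,0,0]]'>/dev/null
python3 -m crank '[[0,0,0,0,0,0,0],[0,0,0,0,0,0,0]]'
python3 -c "
from h import *
mc((.6392,-.124,.005,np.radians(20)))"
```

```text
time: 17.05
tool_pos: [0.6396, -0.1242, 0.0059]
orientation: [[0.941, 0.337, 0.003], [0.337, -0.941, -0.001], [0.003, 0.002, -1.0]]
contact_force: [0.3, -0.3, 0.0]
grip_width: 0.0878
gripper_force: 0.0
shift [-0.3 -0.4  0.9] turn [ 0.1  -0.15 -0.3 ]
```

```bash
python3 -m crank '[[0,0,1,0,0,0,0.3],[0,0,1,0,0,0,0.6],[0,0,1,0,0,0,0.6],[0,0,1,0,0,0,0.6],[0,0,1,0,0,0,0.6]]' 20 | grep -E 'pos|for|width'
python3 -m crank '[[0,0,-30,0,0,0,0.6],[0,0,-80,0,0,0,0.6],[0,0,-130,0,0,0,0.6],[0,0,-164,0,0,0,0.6],[0,0,-164,0,0,0,0.6]]' | grep -E 'pos|for|width'
python3 -m crank '[[0,0,0,0,0,-8,0.6],[0,0,0,0,0,-16,0.6],[0,0,0,0,0,-24,0.6],[0,0,0,0,0,-24,0.6],[0,0,0,0,0,-24,0.6]]' | grep -E 'pos|for|width'
python3 - <<'E'
from h import *
im,_=snap('wrist','w12')
for dz in (-.006,-.004,-.002,0): print(fithand(im,2.897-np.radians(19.7),dz))
mc((.5085,.0275,.17,np.radians(77.2)))
E
```

```text
tool_pos: [0.6385, -0.1239, 0.0029]
contact_force: [0.2, 1.1, 0.9]
grip_width: 0.0609
gripper_force: 20.0
tool_pos: [0.6408, -0.1245, 0.1746]
contact_force: [1.0, -0.2, 0.2]
grip_width: 0.0607
gripper_force: 20.0
tool_pos: [0.638, -0.1239, 0.1654]
contact_force: [-0.3, -0.3, -0.8]
grip_width: 0.0609
gripper_force: 20.0
tool x,y -1.24 1.28 mm, yaw 145.64 deg, cost 133.5
tool x,y -0.46 1.24 mm, yaw 145.74 deg, cost 58.5
tool x,y 0.45 1.32 mm, yaw 145.82 deg, cost 26.6
tool x,y 1.32 1.43 mm, yaw 145.92 deg, cost 78.4
shift [  10.2 -199.1   -4.1] turn [-7.00e-02  2.00e-02 -3.37e+01]
```

```bash
python3 -m crank '[[-10,-40,-4,0,0,-8,0.6],[-20,-80,-4,0,0,-16,0.6],[-30,-120,-4,0,0,-24,0.6],[-40,-150,-4,0,0,-30,0.6],[-50,-182,-4,0,0,-33.7,0.6]]' | grep -E 'pos|for|width'
python3 -m crank '[[0,0,0,0,0,0,0.6],[0,0,0,0,0,0,0.6],[0,0,0,0,0,0,0.6]]' | grep -E 'pos|for|width'
python3 - <<'E'
from h import *
K=manip.calibration('wrist');im=manip.snapshot('wrist');cv2.imwrite('pics/w13.png',im); print(fitcarrier(im,K,(.509,.027,-2.388),'fc2'))
print(fitcollar(im,K,(.509,.027),z0=.012)) 
mc((.5086,.0273,.145,np.radians(77.4)))
E
```

```text
tool_pos: [0.4752, -0.0263, 0.1704]
contact_force: [-0.4, -1.0, 0.0]
grip_width: 0.0612
gripper_force: 20.0
tool_pos: [0.4771, -0.0273, 0.1707]
contact_force: [0.3, -0.6, -1.2]
grip_width: 0.0608
gripper_force: 20.0
([np.float64(0.5096097610788587), np.float64(0.027728313105797694), np.float64(-2.389835863786536)], np.float64(1668.375))
([np.float64(0.5123696408020841), np.float64(0.043364796110104), np.float64(-0.3750971985108009)], np.float64(6353.6044921875))
shift [60.2 18.6 25.5] turn [ 0.    0.01 -0.1 ]
```

```bash
python3 -m crank '[[30,9,0,0,0,0,0.6],[60,18.5,0,0,0,0,0.6],[60,18.5,10,0,0,0,0.6],[60,18.5,20,0,0,0,0.6],[60,18.5,24,0,0,0,0.6]]' | grep -E 'pos|for|width'
python3 -m crank '[[0,0,0,0,0,0,0.6],[0,0,0,0,0,0,0.6],[0,0,0,0,0,0,0.6]]' | grep -E 'pos|for|width'
python3 - <<'E'
from h import *
im,K=snap('wrist','w14');cv2.imwrite('pics/w14c.png',cv2.resize(im[230:350,240:400],None,fx=5,fy=5,interpolation=cv2.INTER_CUBIC))
mc((.5086,.0273,.145,np.radians(77.4)))
E
```

```text
tool_pos: [0.507, 0.0268, 0.1444]
contact_force: [-0.2, -0.2, -1.2]
grip_width: 0.061
gripper_force: 20.0
tool_pos: [0.5077, 0.0271, 0.1472]
contact_force: [0.1, -0.7, -0.9]
grip_width: 0.0607
gripper_force: 20.0
shift [0.2 0.8 2.3] turn [ 0.07 -0.01 -0.04]
```

View pics/w14c.png

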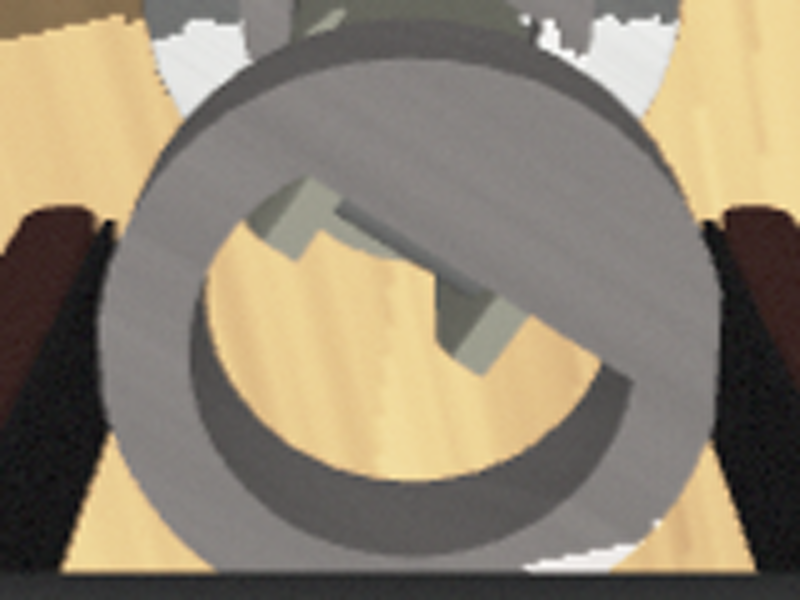

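```bash
python3 - <<'E'
from h import *
K=KT(); a=np.radians(145.8); R=np.array([[np.cos(a),-np.sin(a)],[np.sin(a),np.cos(a)]])
zt=manip.state()['tool_pos'][2]
for x,y,z in [(9.5,17,.135),(9.5,11,.135),(9.5,-11,.135),(9.5,-17,.135),(10.5,17,.128),(10.5,-17,.128)]:
    q=R@[x/1000,y/1000]+[.0003,-.0013]; print((x,y,z),np.round((proj(K,(q[0],q[1],z-zt))-[240,230])*5))
q=R@[-.0105,0]+[.0003,-.0013]; print('flat mid bottom/top',[(proj(K,(q[0],q[1],z))-[240,230])*5 for z in(-.003,.012)])
E
```

```text
(9.5, 17, 0.135) [485. 399.]
(9.5, 11, 0.135) [442. 372.]
(9.5, -11, 0.135) [280. 271.]
(9.5, -17, 0.135) [235. 243.]
(10.5, 17, 0.128) [478. 377.]
(10.5, -17, 0.128) [236. 227.]
flat mid bottom/top [array([465.53696686, 215.45672625]), array([470.90861977, 272.75783838])]
```

```bash
python3 -m crank '[[0.5,0.75,6,0,0,0,0.6],[0.5,0.75,12,0,0,0,0.6],[0.5,0.75,18,0,0,0,0.6],[0.5,0.75,24,0,0,0,0.6],[0.5,0.75,24,0,0,0,0.6]]' | grep -E 'pos|for|width'
```

```text
tool_pos: [0.5078, 0.028, 0.1211]
contact_force: [-0.7, -0.2, -2.0]
grip_width: 0.061
gripper_force: 20.0
```

```bash
python3 -m crank '[[0,0,10,0,0,0,0.6],[0,0,20,0,0,0,0.6],[0,0,30,0,0,0,0.6],[0,0,38,0,0,0,0.6],[0,0,38,0,0,0,0.6]]' | grep -E 'pos|for'
python3 -m crank '[[0,0,8,0,0,0,0.6],[0,0,16,0,0,0,0.6],[0,0,20,0,0,0,0.6],[0,0,20,0,0,0,0.6]]'| grep -E 'pos|for'
```

```text
tool_pos: [0.5075, 0.028, 0.0826]
contact_force: [0.6, 0.2, -0.1]
gripper_force: 20.0
tool_pos: [0.508, 0.028, 0.0637]
contact_force: [-0.0, 0.4, -1.1]
gripper_force: 20.0
```

```bash
python3 -m crank '[[0,0,0,0,0,0,0.5],[0,0,0,0,0,0,0.4],[0,0,0,0,0,0,0.2],[0,0,0,0,0,0,0.2],[0,0,0,0,0,0,0.2]]'| grep -E 'width|for'
python3 -m crank '[[0,0,-20,0,0,0,0.2],[0,0,-50,0,0,0,0.2],[0,0,-90,0,0,0,0.2],[0,0,-130,0,0,0,0.2],[0,0,-130,0,0,0,0.2]]'| grep -E 'pos|for'
python3 -m crank '[[-45,35,0,0,0,8.5,0],[-90,70,0,0,0,17,0],[-135,100,0,0,0,25.5,0],[-175,140,0,0,0,34,0],[-212,180,20,0,0,42,0]]'| grep -E 'pos|for'
python3 -m crank '[[0,0,10,0,0,8,0],[0,0,40,0,0,15.5,0],[0,0,70,0,0,15.5,0],[0,0,70,0,0,15.5,0]]'| grep -E 'pos|for'
python3 -c "
from h import *
for c in ('scene','side'): 
    snap(c,c+'3')
    for n in ('collar0_mid','collar1_mid','collar3_mid'): print(c,n,[(np.round(x['uv']),round(x['conf'],2),atz(manip.calibration(c),x['uv'],.0345)[:2]) for x in manip.mark_of(c,n)])
K=manip.calibration('wrist'); im=manip.snapshot('wrist'); cv2.imwrite('pics/w15.png',im)
print(fitcollar(im,K,(.661,-.224))); mc((.661,-.224,.004,np.radians(20)))
"
```

```text
contact_force: [-0.5, 0.6, 0.2]
grip_width: 0.0704
gripper_force: 0.0
tool_pos: [0.5108, 0.0279, 0.2018]
contact_force: [0.4, 0.1, 0.7]
gripper_force: 0.0
tool_pos: [0.6224, -0.1952, 0.1836]
contact_force: [1.0, 0.2, 0.3]
gripper_force: 0.0
tool_pos: [0.6185, -0.192, 0.1055]
contact_force: [-0.6, 0.4, -0.3]
gripper_force: 0.0
scene collar0_mid [(array([294., 252.]), 0.75, array([0.50723953, 0.0306746 ])), (array([443., 245.]), 0.4, array([0.71291983, 0.35196246]))]
scene collar1_mid [(array([295., 258.]), 0.5, array([0.52520716, 0.02207146]))]
scene collar3_mid [(array([238., 355.]), 0.72, array([ 0.68401847, -0.23323449]))]
side collar0_mid [(array([300., 284.]), 0.49, array([0.50898138, 0.02799585]))]
side collar1_mid [(array([298., 288.]), 0.64, array([0.49684798, 0.01883997])), (array([299., 254.]), 0.47, array([0.57854132, 0.13875213]))]
side collar3_mid [(array([414., 330.]), 0.71, array([ 0.62889906, -0.24929286]))]
([np.float64(0.6610424559179856), np.float64(-0.22385656849233926), np.float64(2.6239028102145614)], np.float64(116.00346374511719))
shift [ 26.1  42.5 109.9] turn [ 0.08 -0.1  -0.09]
```

```bash
python3 -m crank '[[13,21,0,0,0,0,0],[26,42,20,0,0,0,0],[26,42,60,0,0,0,0],[26,42,80,0,0,0,0],[26,42,80,0,0,0,0]]'| grep -E 'pos|for'
python3 -m crank '[[0,0,0,0,0,0,0],[0,0,0,0,0,0,0]]'| grep -E 'pos|for'
python3 -c "
from h import *
mc((.661,-.224,.004,np.radians(20)))"
```

```text
tool_pos: [0.6578, -0.2226, 0.0276]
contact_force: [-0.3, 0.9, -0.5]
gripper_force: 0.0
tool_pos: [0.6613, -0.2238, 0.0353]
contact_force: [0.8, -0.5, 1.2]
gripper_force: 0.0
shift [-0.4  0.  31.3] turn [ 0.15 -0.18 -0.09]
```

```bash
python3 -m crank '[[0,0,15,0,0,0,0],[0,0,25,0,0,0,0],[0,0,28,0,0,0,0],[0,0,28,0,0,0,0],[0,0,28,0,0,0,0]]'| grep -E 'pos|for'
python3 -m crank '[[0,0,1,0,0,0,0.3],[0,0,1,0,0,0,0.6],[0,0,1,0,0,0,0.6],[0,0,1,0,0,0,0.6],[0,0,1,0,0,0,0.6]]' 20 | grep -E 'pos|for|width'
python3 -m crank '[[0,0,-30,0,0,0,0.6],[0,0,-80,0,0,0,0.6],[0,0,-130,0,0,0,0.6],[0,0,-164,0,0,0,0.6],[0,0,-164,0,0,0,0.6]]' | grep -E 'pos|for|width'
python3 -m crank '[[0,0,0,0,0,-8,0.6],[0,0,0,0,0,-16,0.6],[0,0,0,0,0,-24,0.6],[0,0,0,0,0,-24,0.6],[0,0,0,0,0,-24,0.6]]' | grep -E 'pos|for|width'
python3 - <<'E'
from h import *
im,_=snap('wrist','w16')
for dz in (-.004,-.0025,-.001): print(fithand(im,2.624-np.radians(20),dz))
mc((.4965,-.034,.17,np.radians(92.8)))
E
```

```text
tool_pos: [0.66, -0.2234, 0.0043]
contact_force: [0.5, 0.1, -0.2]
gripper_force: 0.0
tool_pos: [0.6601, -0.2234, 0.0036]
contact_force: [0.3, -0.5, 1.2]
grip_width: 0.0611
gripper_force: 20.0
tool_pos: [0.6623, -0.2243, 0.1759]
contact_force: [-0.1, -0.9, -0.9]
grip_width: 0.061
gripper_force: 20.0
tool_pos: [0.6597, -0.2233, 0.1661]
contact_force: [-0.1, -0.3, -1.0]
grip_width: 0.0608
gripper_force: 20.0
tool x,y -0.05 1.15 mm, yaw 130.68 deg, cost 40.4
tool x,y 0.62 1.23 mm, yaw 130.98 deg, cost 31.4
tool x,y 1.23 1.29 mm, yaw 130.79 deg, cost 64.1
shift [  12.8 -249.7   -3.4] turn [ -0.08   0.   -49.1 ]
```

```bash
python3 -m crank '[[-10,-45,-3,0,0,-8,0.6],[-10,-90,-3,0,0,-16,0.6],[0,-135,-3,0,0,-24,0.6],[6,-180,-3,0,0,-32,0.6],[9,-225,-3,0,0,-40,0.6]]' | grep -E 'pos|for|width'
python3 -m crank '[[0,0,0,0,0,-8,0.6],[0,0,0,0,0,-8.7,0.6],[0,0,0,0,0,-8.7,0.6],[0,0,0,0,0,-8.7,0.6]]' | grep -E 'pos|for|width'
python3 - <<'E'
from h import *
K=manip.calibration('wrist');im=manip.snapshot('wrist');cv2.imwrite('pics/w17.png',im); print(fitcarrier(im,K,(.509,.027,-2.388),'fc3'))
mc((.5083,.0272,.17,np.radians(92.35)))
E
```

```text
tool_pos: [0.5093, -0.0537, 0.1701]
contact_force: [0.2, 0.6, 0.3]
grip_width: 0.0606
gripper_force: 20.0
tool_pos: [0.5109, -0.0557, 0.1702]
contact_force: [-0.6, -0.9, 0.8]
grip_width: 0.0611
gripper_force: 20.0
([np.float64(0.5098112583607051), np.float64(0.02731124779016288), np.float64(-2.381199568757821)], np.float64(310.9375))
shift [82.9  0.9  0.1] turn [-0.02 -0.    0.04]
```

```bash
python3 -m crank '[[40,0.5,0,0,0,0,0.6],[82.5,1,0,0,0,0,0.6],[82.5,1,10,0,0,0,0.6],[82.5,1,20,0,0,0,0.6],[82.5,1,20,0,0,0,0.6]]' | grep -E 'pos|for|width'
python3 -m crank '[[0,0,0,0,0,0,0.6],[0,0,0,0,0,0,0.6],[0,0,0,0,0,0,0.6],[0,0,0,0,0,0,0.6]]' | grep -E 'pos|for|width'
python3 - <<'E'
from h import *
mc((.5084,.0272,.145,np.radians(92.35)))
E
```

```text
tool_pos: [0.507, 0.0264, 0.1478]
contact_force: [0.4, -0.2, -0.2]
grip_width: 0.061
gripper_force: 20.0
tool_pos: [0.508, 0.027, 0.1508]
contact_force: [-0.0, 0.2, -1.4]
grip_width: 0.0606
gripper_force: 20.0
shift [0.2 0.4 5.8] turn [0.04 0.   0.2 ]
```

```bash
python3 -m crank '[[0.2,0.4,6,0,0,0.2,0.6],[0.2,0.4,12,0,0,0.2,0.6],[0.2,0.4,18,0,0,0.2,0.6],[0.2,0.4,24,0,0,0.2,0.6],[0.2,0.4,28,0,0,0.2,0.6]]' | grep -E 'pos|for|width'
python3 -m crank '[[0,0,5,0,0,0,0.6],[0,0,10,0,0,0,0.6],[0,0,15,0,0,0,0.6],[0,0,15,0,0,0,0.6]]' | grep -E 'pos|for|width'
```

```text
tool_pos: [0.5078, 0.0277, 0.1213]
contact_force: [0.5, -0.9, -0.0]
grip_width: 0.0607
gripper_force: 20.0
tool_pos: [0.5077, 0.0276, 0.1063]
contact_force: [-0.3, -0.2, 0.2]
grip_width: 0.0608
gripper_force: 20.0
```

```bash
python3 -m crank '[[0,0,10,0,0,0,0.6],[0,0,20,0,0,0,0.6],[0,0,30,0,0,0,0.6],[0,0,43,0,0,0,0.6],[0,0,43,0,0,0,0.6]]' | grep -E 'pos|for'
python3 -m crank '[[0,0,0,0,0,0,0.5],[0,0,0,0,0,0,0.4],[0,0,0,0,0,0,0.2],[0,0,0,0,0,0,0.2],[0,0,0,0,0,0,0.2]]'| grep -E 'width|for'
python3 -m crank '[[0,0,-20,0,0,0,0.2],[0,0,-50,0,0,0,0.2],[0,0,-90,0,0,0,0.2],[0,0,-130,0,0,0,0.2],[0,0,-150,0,0,0,0.2]]'| grep -E 'pos|for'
python3 -m crank '[[-50,-10,0,0,0,0,0],[-100,-20,0,0,0,0,0],[-150,-30,0,0,0,0,0],[-200,-40,0,0,0,0,0],[-250,-50,0,0,0,0,0]]'| grep -E 'pos|for'
python3 -m crank '[[-50,-10,0,0,0,0,0],[-90,-10,0,0,0,0,0],[-115,-10,0,0,0,0,0],[-115,-10,0,0,0,0,0]]'| grep -E 'pos|for'
python3 -c "
from h import *
for c in ('scene','side'): 
    snap(c,c+'4')
    for n in ('collar0_mid','collar1_mid','collar2_mid','collar3_mid','collar4_mid'): print(c,n,[(np.round(x['uv']),round(x['conf'],2),atz(manip.calibration(c),x['uv'],.0495)[:2]) for x in manip.mark_of(c,n)])
im,K=snap('wrist','w18')
for n in ('hook_bar','stand','latch'): print(n,[(np.round(x['uv']),round(x['conf'],2),atz(K,x['uv'],.1 if n!='stand' else 0)[:2]) for x in manip.mark_of('wrist',n)])
a=cv2.imread('pics/scene4.png')[200:330,230:380];b=cv2.imread('pics/side4.png')[210:340,230:380]
cv2.imwrite('pics/chk.png',np.vstack([cv2.resize(np.hstack([a,b]),(800,346)),cv2.resize(im[100:300,130:590],(800,254))[:250]]))
"
```

```text
tool_pos: [0.5066, 0.0276, 0.0614]
contact_force: [0.1, -0.5, -0.9]
gripper_force: 20.0
contact_force: [-0.6, -0.5, 0.1]
grip_width: 0.0703
gripper_force: 0.0
tool_pos: [0.5091, 0.0276, 0.2189]
contact_force: [0.3, -1.0, -0.2]
gripper_force: 0.0
tool_pos: [0.4689, -0.2212, 0.2148]
contact_force: [1.1, 0.5, 0.2]
gripper_force: 0.0
tool_pos: [0.4634, -0.3376, 0.2135]
contact_force: [-0.0, 0.4, 0.0]
gripper_force: 0.0
scene collar0_mid [(array([296., 251.]), 0.49, array([0.52105439, 0.02986671])), (array([370., 326.]), 0.2, array([0.80099467, 0.04196754]))]
scene collar1_mid [(array([292., 256.]), 0.49, array([0.52790107, 0.01244943]))]
scene collar2_mid []
scene collar3_mid [(array([295., 251.]), 0.5, array([0.51928921, 0.02743405]))]
scene collar4_mid []
side collar0_mid [(array([302., 286.]), 0.41, array([0.4983379 , 0.00553401]))]
side collar1_mid [(array([301., 289.]), 0.44, array([ 0.48811681, -0.00350855]))]
side collar2_mid [(array([303., 280.]), 0.63, array([0.51349665, 0.02169985])), (array([299., 287.]), 0.32, array([0.48859127, 0.00498159]))]
side collar3_mid [(array([302., 281.]), 0.55, array([0.50685773, 0.01983084]))]
side collar4_mid []
hook_bar [(array([303., 191.]), 0.97, array([ 0.44851193, -0.29720088])), (array([629.,  70.]), 0.3, array([ 0.69095791, -0.19652993]))]
stand []Traceback (most recent call last):
  File "<string>", line 7, in <module>
    for n in ('hook_bar','stand','latch'): print(n,[(np.round(x['uv']),round(x['conf'],2),atz(K,x['uv'],.1 if n!='stand' else 0)[:2]) for x in manip.mark_of('wrist',n)])
                                                                                                                                               ~~~~~~~~~~~~~^^^^^^^^^^^
ValueError: it knows: amber, carrier, carrier_pin, collar0_mid, collar1_mid, collar2_mid, collar3_mid, collar4_mid, hammer, hook_bar, mug, partstray, spool, stand, tin, tray, wax
```

```bash
python3 -c "
from h import *
im,K=snap('wrist','w18b'); s=manip.state()
import pickle; pickle.dump(K,open('K18.pkl','wb'))
a=cv2.imread('pics/scene4.png')[200:300,240:350];b=cv2.imread('pics/side4.png')[220:320,245:355]
top=cv2.resize(np.hstack([a,b]),(660,300),interpolation=cv2.INTER_CUBIC)
o=ortho(im,K,(.4485,-.297),.11,.1,.0005); sat=im
bot=np.hstack([cv2.resize(o,(300,300)),cv2.resize(im[110:290,200:416],(360,300))])
cv2.imwrite('pics/chk.png',np.vstack([top,bot]))
"
```

```text
(no output)
```

View pics/chk.png

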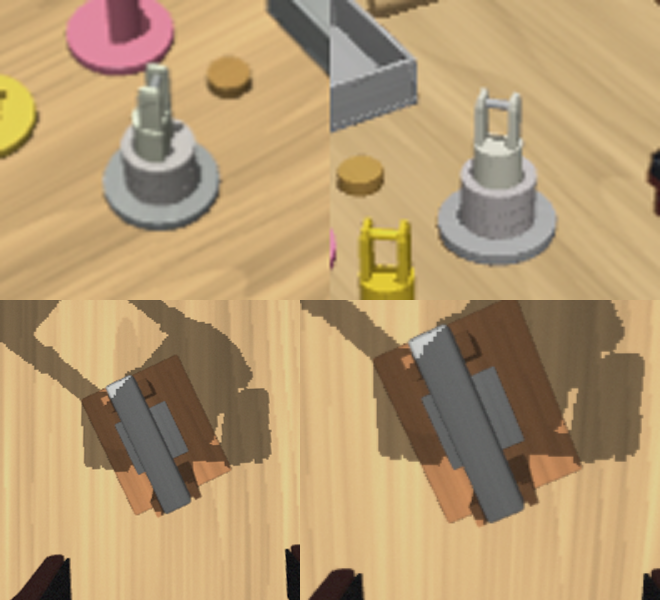

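```bash
cat >> h.py <<'E'
def fithook(im,K,p0,zb=.1):
    S=4; ctr=proj(K,(p0[0],p0[1],zb)); R=int(K['fx']*.062/(np.array(K['T'])[2,3]-zb)); n=2*R*S; x0,y0=ctr-R
    big=cv2.warpAffine(im,np.float32([[S,0,-x0*S],[0,S,-y0*S]]),(n,n),flags=cv2.INTER_CUBIC)
    i=cv2.GaussianBlur(big,(0,0),2).astype(float); g=((i.max(2)-i.min(2))/(i.max(2)+1)<.15).astype(np.float32)
    bx=lambda a,b:np.array([[-a,-b],[a,-b],[a,b],[-a,b]])
    hull=lambda p,xy,z1,z2:fill(cv2.convexHull(np.vstack([poly(K,p,xy,z,S) for z in(z1,z2)]).astype(np.float32))[:,0],x0,y0,S,n)
    def f(q):
        p=[q[0]/1000,q[1]/1000,q[2]/10]; m=hull(p,bx(.01,.048),zb-.01,zb+.01)|fill(poly(K,p,bx(.022,.022),zb-.0365,S),x0,y0,S,n)
        return float(np.abs(m-g).sum()/S/S)
    b=[p0[0]*1000,p0[1]*1000,p0[2]*10]
    for st in (4,1): r=minimize(f,b,method='Nelder-Mead',options=dict(initial_simplex=np.array(b)+np.array([[0,0,0],[st,0,0],[0,st,0],[0,0,st]]),xatol=.01,fatol=.01)); b=r.x
    return b[0]/1000,b[1]/1000,np.degrees(b[2]/10),r.fun
E
python3 - <<'E'
from h import *
import pickle
K=pickle.load(open('K18.pkl','rb')); im=cv2.imread('pics/w18b.png')
for z in (.095,.1,.105): print(z,fithook(im,K,(.4485,-.297,np.radians(23.4)),z))
u=manip.mark_of('wrist','hook_bar')[0]['uv']
print(tri([ray(K,u),ray(manip.calibration('scene'),(162,280)),ray(manip.calibration('side'),(366,357))]))
mc((.449,-.296,.15,np.radians(113.4)))
E
```

```text
0.095 (np.float64(0.4467652698040902), np.float64(-0.29382323588137943), np.float64(25.266842235649346), np.float64(138.0625))
0.1 (np.float64(0.44722050003739156), np.float64(-0.29348506265808044), np.float64(25.314619373289787), np.float64(269.9375))
0.105 (np.float64(0.4476173602327988), np.float64(-0.29341166599334984), np.float64(25.307826713503584), np.float64(419.25))
(array([ 0.44602521, -0.29213177,  0.09419115]), [np.float64(0.0028732193691940315), np.float64(0.0026353134548758087), np.float64(0.001347227217866473)])
shift [ 39.3 -13.6  64.3] turn [ -0.  -0. -21.]
```

```bash
python3 - <<'E'
from h import *
import pickle
K=pickle.load(open('K18.pkl','rb')); im=cv2.imread('pics/w18b.png')
for z in (.085,.0875,.09,.0925): print(z,fithook(im,K,(.447,-.2935,np.radians(25.3)),z))
E
```

```text
0.085 (np.float64(0.4460851525862209), np.float64(-0.2946006686860196), np.float64(25.539940781640986), np.float64(177.6875))
0.0875 (np.float64(0.44636423888925847), np.float64(-0.2945527684278101), np.float64(25.354492312268277), np.float64(149.375))
0.09 (np.float64(0.44645518923304434), np.float64(-0.2944528699048384), np.float64(25.355195087145), np.float64(116.75))
0.0925 (np.float64(0.4465026097568027), np.float64(-0.29399985710452736), np.float64(25.485352165680133), np.float64(108.625))
```

```bash
python3 -m crank '[[20,-8,20,0,0,-8,0],[41,-16,40,0,0,-16,0],[41,-16,64,0,0,-23,0],[41,-16,64,0,0,-23,0],[41,-16,64,0,0,-23,0]]' | grep -E 'pos|for'
python3 -m crank '[[0,0,0,0,0,0,0],[0,0,0,0,0,0,0],[0,0,0,0,0,0,0]]' | grep -E 'pos|for'
python3 - <<'E'
from h import *
mc((.4465,-.2941,.076,np.radians(115.4)))
E
```

```text
tool_pos: [0.4464, -0.2944, 0.1505]
contact_force: [0.6, 0.7, -0.4]
gripper_force: 0.0
tool_pos: [0.4469, -0.2949, 0.1514]
contact_force: [-0.4, 0.6, 0.2]
gripper_force: 0.0
shift [ 1.  -0.1 75.4] turn [ 0.04  0.08 -0.07]
```

```bash
python3 -m crank '[[1,0,20,0,0,0,0],[1,0,40,0,0,0,0],[1,0,60,0,0,0,0.2],[1,0,70,0,0,0,0.3],[1,0,73,0,0,0,0.3]]' | grep -E 'pos|for'
python3 -m crank '[[0,0,0,0,0,0,0.5],[0,0,0,0,0,0,0.6],[0,0,0,0,0,0,0.7],[0,0,0,0,0,0,0.8],[0,0,0,0,0,0,0.9]]' 30
python3 -m crank '[[0,0,0,0,0,0,0.95],[0,0,0,0,0,0,0.95],[0,0,0,0,0,0,0.95]]' 40
```

```text
tool_pos: [0.4457, -0.2932, 0.0763]
contact_force: [-0.5, 0.5, 0.7]
gripper_force: 0.0
time: 34.6
tool_pos: [0.4463, -0.2936, 0.0778]
orientation: [[-0.429, 0.903, 0.001], [0.903, 0.429, -0.0], [-0.001, 0.0, -1.0]]
contact_force: [-0.7, -0.2, 0.8]
grip_width: 0.0277
gripper_force: 0.0
time: 34.9
tool_pos: [0.4462, -0.2936, 0.0776]
orientation: [[-0.429, 0.903, 0.0], [0.903, 0.429, -0.0], [-0.0, 0.0, -1.0]]
contact_force: [-0.4, 1.1, 1.6]
grip_width: 0.0197
gripper_force: 40.0
```

```bash
python3 -m crank '[[0,0,-10,0,0,0,0.95],[0,0,-40,0,0,0,0.95],[0,0,-85,0,0,0,0.95],[0,0,-130,0,0,0,0.95],[0,0,-172,0,0,0,0.95]]' | grep -E 'pos|for|wid'
python3 -m crank '[[0,0,-5,0,0,-6,0.95],[0,0,-5,0,0,-12,0.95],[0,0,-5,0,0,-17.8,0.95],[0,0,-5,0,0,-17.8,0.95]]' | grep -E 'pos|for|wid'
python3 - <<'E'
from h import *
im,K=snap('scene','s6')
r=manip.mark_of('scene','hook_bar'); snap('side','d6'); q=manip.mark_of('side','hook_bar')
print(r[:2],q[:2])
if r and q: print(tri([ray(K,r[0]['uv']),ray(manip.calibration('side'),q[0]['uv'])]))
mc((.51,-.04,.25,np.radians(133.2)))
E
```

```text
tool_pos: [0.4458, -0.2933, 0.2517]
contact_force: [0.5, -0.1, -1.6]
grip_width: 0.0198
gripper_force: 40.0
tool_pos: [0.446, -0.2934, 0.2547]
contact_force: [-0.2, 0.3, -1.6]
grip_width: 0.0199
gripper_force: 40.0
[{'uv': [141.1, 227.7], 'conf': 0.57}] [{'uv': [376.1, 285.1], 'conf': 0.74}]
(array([ 0.44530481, -0.29477059,  0.27208963]), [np.float64(0.0010264161635236697), np.float64(0.0010264161635236224)])
shift [141.4 219.8   4.3] turn [-0.01 -0.02 -0.12]
```

```bash
python3 - <<'E'
from h import *
mc((.550,-.022,.25,np.radians(133.2)))
E
python3 -m crank '[[25,40,4,0,0,0,0.95],[50,80,4,0,0,0,0.95],[75,120,4,0,0,0,0.95],[100,160,4,0,0,0,0.95],[120,200,4,0,0,0,0.95]]' | grep -E 'pos|for|wid'
python3 - <<'E'
from h import *
mc((.550,-.022,.25,np.radians(133.2)))
E
```

```text
shift [127.2 261.4   4.3] turn [-0.01 -0.02 -0.12]
tool_pos: [0.5097, -0.0671, 0.2507]
contact_force: [0.1, -0.0, -0.9]
grip_width: 0.0202
gripper_force: 40.0
shift [ 5.4 60.2  0.7] turn [ 0.02  0.03 -0.09]
```

```bash
python3 -m crank '[[2,20,0,0,0,0,0.95],[4,40,0,0,0,0,0.95],[5,60,0,0,0,0,0.95],[5,60,0,0,0,0,0.95],[5,60,0,0,0,0,0.95]]' | grep -E 'pos|for|wid'
python3 - <<'E'
from h import *
manip.snapshot('wrist');K=manip.calibration('wrist');im=manip.snapshot('wrist');cv2.imwrite('pics/w20.png',im); print(fitcarrier(im,K,(.509,.027,-2.388),'fc4'))
mc((.509,.0277,.25,np.radians(133.2)))
E
```

```text
tool_pos: [0.5499, -0.0244, 0.25]
contact_force: [0.1, 0.4, -1.2]
grip_width: 0.0196
gripper_force: 40.0
([np.float64(0.5102173363881443), np.float64(0.027576739664940588), np.float64(-2.3857653530002567)], np.float64(504.0625))
shift [66.3  6.4  0.4] turn [-0.02  0.01 -0.06]
```

```bash
python3 -m crank '[[30,3,0,0,0,0,0.95],[66,6.2,0,0,0,0,0.95],[66,6.2,0,0,0,0,0.95],[66,6.2,20,0,0,0,0.95],[66,6.2,40,0,0,0,0.95]]' | grep -E 'pos|for|wid'
python3 -m crank '[[0,0,0,0,0,0,0.95],[0,0,0,0,0,0,0.95],[0,0,0,0,0,0,0.95],[0,0,0,0,0,0,0.95]]' | grep -E 'pos|for|wid'
python3 - <<'E'
from h import *
mc((.5093,.0276,.20,np.radians(133.2)))
E
```

```text
tool_pos: [0.5097, 0.0271, 0.2111]
contact_force: [0.0, -0.3, -2.0]
grip_width: 0.0197
gripper_force: 40.0
tool_pos: [0.5099, 0.0277, 0.2118]
contact_force: [1.2, -0.2, -1.1]
grip_width: 0.0199
gripper_force: 40.0
shift [ 0.4 -0.5 11.8] turn [ 0.08  0.09 -0.03]
```

```bash
python3 -m crank '[[0,-0.3,6,0,0,0,0.95],[0,-0.3,12,0,0,0,0.95],[0,-0.3,18,0,0,0,0.95],[0,-0.3,24,0,0,0,0.95],[0,-0.3,28,0,0,0,0.95]]' | grep -E 'pos|for|wid'
python3 -m crank '[[0,0,3,0,0,0,0.95],[0,0,6,0,0,0,0.95],[0,0,10,0,0,0,0.95],[0,0,14,0,0,0,0.95],[0,0,17,0,0,0,0.95]]' | grep -E 'pos|for|wid'
```

```text
tool_pos: [0.5092, 0.0278, 0.182]
contact_force: [0.1, 1.3, 2.4]
grip_width: 0.02
gripper_force: 40.0
tool_pos: [0.5089, 0.0275, 0.1647]
contact_force: [-1.0, -1.6, 3.2]
grip_width: 0.0198
gripper_force: 40.0
```

```bash
python3 -m crank '[[0,0,2,0,0,0,0.95],[0,0,4,0,0,0,0.95],[0,0,5,0,0,0,0.95],[0,0,5,0,0,0,0.95]]' | grep -E 'pos|for|wid'
python3 -m crank '[[0,0,1,0,0,0,0.95],[0,0,1.5,0,0,0,0.95],[0,0,1.5,0,0,0,0.95]]' | grep -E 'pos|for|wid'
```

```text
tool_pos: [0.5091, 0.0281, 0.1597]
contact_force: [0.3, -0.4, -1.6]
grip_width: 0.0195
gripper_force: 40.0
tool_pos: [0.5092, 0.0278, 0.1588]
contact_force: [0.8, -0.4, -1.8]
grip_width: 0.0196
gripper_force: 40.0
```

```bash
python3 -m crank '[[0,0,0,0,0,0,0.95],[0,0,0,0,0,0,0.95],[0,0,-6,0,0,0,0.95],[0,0,-12,0,0,0,0.95],[0,0,-18,0,0,0,0.95]]' | grep -E 'pos|for|wid'
python3 -m crank '[[0,0,-3,0,0,0,0.95],[0,0,-6,0,0,0,0.95],[0,0,-9,0,0,0,0.95],[0,0,-13,0,0,0,0.95],[0,0,-17,0,0,0,0.95]]' | grep -E 'pos|for|wid'
```

```text
tool_pos: [0.5092, 0.0277, 0.1775]
contact_force: [-0.3, -0.4, -6.2]
grip_width: 0.0202
gripper_force: 40.0
tool_pos: [0.509, 0.0278, 0.1938]
contact_force: [0.3, 0.0, -6.8]
grip_width: 0.02
gripper_force: 40.0
```

```bash
python3 -m crank '[[0,0,-10,0,0,0,0.95],[0,0,-25,0,0,0,0.95],[0,0,-40,0,0,0,0.95],[0,0,-55,0,0,0,0.95],[0,0,-65,0,0,0,0.95]]' | grep -E 'pos|for|wid'
python3 -m crank '[[8,6,0,0,0,0,0.95],[25,18,0,0,0,0,0.95],[48,34,0,0,0,0,0.95],[72,51,0,0,0,0,0.95],[94,66,0,0,0,0,0.95]]' | grep -E 'pos|for|wid'
python3 -m crank '[[23,16,0,0,0,0,0.95],[46,32,0,0,0,0,0.95],[69,49,0,0,0,0,0.95],[90,64,0,0,0,0,0.95],[105,74,0,0,0,0,0.95]]' | grep -E 'pos|for|wid'
python3 - <<'E'
from h import *
im,K=snap('wrist','w21'); print([(x['uv'],x['conf'],atz(K,x['uv'],0)) for x in manip.mark_of('wrist','tray')])
mc((.4705,.3055,.25,np.radians(133.2)))
E
```

```text
tool_pos: [0.5097, 0.0278, 0.2617]
contact_force: [0.0, 1.2, -7.1]
grip_width: 0.0194
gripper_force: 40.0
tool_pos: [0.4923, 0.1433, 0.2581]
contact_force: [0.4, 0.4, -6.7]
grip_width: 0.0198
gripper_force: 40.0
tool_pos: [0.474, 0.2708, 0.2579]
contact_force: [-1.3, 0.4, -7.3]
grip_width: 0.0196
gripper_force: 40.0
[]
shift [26.9 21.1  7.7] turn [-0.08 -0.12  0.22]
```

```bash
python3 -m crank '[[13,10,0,0,0,0,0.95],[22,17,0,0,0,0,0.95],[27,21,0,0,0,0,0.95],[27,21,0,0,0,0,0.95],[27,21,0,0,0,0,0.95]]' | grep -E 'pos|for|wid'
python3 -m crank '[[0,0,0,0,0,0,0.95],[0,0,0,0,0,0,0.95],[0,0,0,0,0,0,0.95],[0,0,0,0,0,0,0.95],[0,0,0,0,0,0,0.95]]' | grep -E 'pos|for|wid'
python3 - <<'E'
from h import *
Ks={c:manip.calibration(c) for c in('scene','side')}
for c in Ks:
    snap(c,c+'7'); 
    for n in('tray','carrier','carrier_pin'): print(c,n,[(np.round(x['uv']),round(x['conf'],2),atz(Ks[c],x['uv'],{'tray':0,'carrier':.075,'carrier_pin':.201}[n])[:2]) for x in manip.mark_of(c,n)])
mc((.4705,.3055,.25,np.radians(133.2)))
E
```

```text
tool_pos: [0.4718, 0.3026, 0.2587]
contact_force: [0.4, -0.0, -7.2]
grip_width: 0.0197
gripper_force: 40.0
tool_pos: [0.472, 0.3023, 0.2589]
contact_force: [0.3, -0.6, -6.4]
grip_width: 0.0196
gripper_force: 40.0
scene tray [(array([369., 210.]), 0.95, array([0.47692355, 0.30011507]))]
scene carrier [(array([284., 211.]), 0.81, array([0.40600179, 0.06853   ])), (array([366., 186.]), 0.75, array([0.45725132, 0.30232454])), (array([231., 242.]), 0.69, array([ 0.41952674, -0.09674659]))]
scene carrier_pin [(array([225., 207.]), 0.89, array([ 0.42498374, -0.09494588])), (array([372., 150.]), 0.85, array([0.46487314, 0.30708907])), (array([277., 179.]), 0.78, array([0.4124851 , 0.05403318]))]
side tray [(array([234., 248.]), 0.79, array([0.46869272, 0.30472676])), (array([372., 252.]), 0.56, array([0.78541645, 0.07270331])), (array([229., 185.]), 0.34, array([0.64118287, 0.6703733 ])), (array([363., 394.]), 0.26, array([ 0.43903699, -0.30035357]))]
side carrier [(array([262., 343.]), 0.98, array([ 0.30684895, -0.13128509])), (array([226., 220.]), 0.95, array([0.46695521, 0.34358709])), (array([223., 303.]), 0.77, array([0.29797236, 0.02504504]))]
side carrier_pin [(array([261., 299.]), 0.9, array([ 0.30294443, -0.14245613])), (array([222., 264.]), 0.72, array([ 0.29286999, -0.00170097])), (array([231., 185.]), 0.62, array([0.47195163, 0.30341907]))]
shift [3.  0.8 8.8] turn [ 0.01  0.02 -0.  ]
```

```bash
python3 -m crank '[[1,0,10,0,0,0,0.95],[1,0,25,0,0,0,0.95],[1,0,40,0,0,0,0.95],[1,0,52,0,0,0,0.95],[1,0,60,0,0,0,0.95]]' | grep -E 'pos|for|wid'
python3 -m crank '[[0,0,2,0,0,0,0.95],[0,0,4,0,0,0,0.95],[0,0,6,0,0,0,0.95],[0,0,8,0,0,0,0.95],[0,0,9,0,0,0,0.95]]' | grep -E 'pos|for|wid'
python3 -m crank '[[0,0,1,0,0,0,0.95],[0,0,2,0,0,0,0.95],[0,0,3,0,0,0,0.95],[0,0,4,0,0,0,0.95],[0,0,5,0,0,0,0.95]]' | grep -E 'pos|for|wid'
```

```text
tool_pos: [0.4706, 0.3033, 0.1967]
contact_force: [-0.5, 0.4, -7.0]
grip_width: 0.0197
gripper_force: 40.0
tool_pos: [0.4711, 0.3037, 0.19]
contact_force: [-0.5, 1.4, -6.6]
grip_width: 0.0199
gripper_force: 40.0
tool_pos: [0.471, 0.3036, 0.1848]
contact_force: [-1.8, 0.8, -5.6]
grip_width: 0.0198
gripper_force: 40.0
```

Carrier is touching down; lower the hook the remaining ~20 mm.

```bash
python3 -m crank '[[0,0,3,0,0,0,0.95],[0,0,6,0,0,0,0.95],[0,0,9,0,0,0,0.95],[0,0,12,0,0,0,0.95],[0,0,14,0,0,0,0.95]]' | grep -E 'pos|for|wid'
python3 -m crank '[[0,0,1.5,0,0,0,0.95],[0,0,3,0,0,0,0.95],[0,0,4,0,0,0,0.95],[0,0,4,0,0,0,0.95]]' | grep -E 'pos|for|wid'
```

```text
tool_pos: [0.4711, 0.3037, 0.1708]
contact_force: [-2.2, 2.0, -1.0]
grip_width: 0.0196
gripper_force: 40.0
tool_pos: [0.4712, 0.3034, 0.1666]
contact_force: [-0.4, 2.1, -1.5]
grip_width: 0.0198
gripper_force: 40.0
```

```bash
python3 -m crank '[[0,0,0.7,0,0,0,0.95],[0,0,1.4,0,0,0,0.95],[0,0,2,0,0,0,0.95],[0,0,2,0,0,0,0.95]]' | grep -E 'pos|for|wid'
python3 -m crank '[[0,0,0.7,0,0,0,0.95],[0,0,1.2,0,0,0,0.95],[0,0,1.2,0,0,0,0.95]]' | grep -E 'pos|for|wid'
```

```text
tool_pos: [0.4711, 0.3035, 0.1648]
contact_force: [-1.6, 2.0, -0.5]
grip_width: 0.0198
gripper_force: 40.0
tool_pos: [0.4711, 0.3034, 0.1635]
contact_force: [-1.0, 2.4, -1.7]
grip_width: 0.0198
gripper_force: 40.0
```

```bash
python3 -m crank '[[0,0,0.5,0,0,0,0.95],[0,0,1,0,0,0,0.95],[0,0,1,0,0,0,0.95]]' | grep -E 'pos|act_f'
python3 -m crank '[[0,0,0.5,0,0,0,0.95],[0,0,1,0,0,0,0.95],[0,0,1,0,0,0,0.95]]' | grep -E 'pos|act_f'
python3 -m crank '[[0,0,0.5,0,0,0,0.95],[0,0,0.5,0,0,0,0.95]]' | grep -E 'pos|act_f'
```

```text
tool_pos: [0.4712, 0.3034, 0.1625]
contact_force: [-1.6, 1.9, -1.4]
tool_pos: [0.4711, 0.3034, 0.1615]
contact_force: [-2.9, 2.1, -1.0]
tool_pos: [0.4712, 0.3035, 0.1611]
contact_force: [-2.1, 0.7, -0.8]
```

```bash
python3 -m crank '[[0,0,0.6,0,0,0,0.95],[0,0,1,0,0,0,0.95],[0,0,1,0,0,0,0.95]]' | grep -E 'pos|act_f'
python3 -m crank '[[0,0,0.6,0,0,0,0.95],[0,0,1,0,0,0,0.95],[0,0,1,0,0,0,0.95]]' | grep -E 'pos|act_f'
```

```text
tool_pos: [0.4711, 0.3036, 0.1603]
contact_force: [-2.2, 2.5, -0.5]
tool_pos: [0.4712, 0.3038, 0.1601]
contact_force: [-3.7, 2.6, 5.3]
```

```bash
python3 -m crank '[[0.7,0,-0.5,0,0,0,0.95],[0.7,0,-0.5,0,0,0,0.9],[0.7,0,-0.5,0,0,0,0.7],[0.7,0,-0.5,0,0,0,0.5],[0.7,0,-0.5,0,0,0,0.3]]' 10 | grep -E 'pos|act_f|wid'
python3 -m crank '[[0,0,0,0,0,0,0.2],[0,0,-5,0,0,0,0.1],[0,0,-20,0,0,0,0.1],[0,0,-50,0,0,0,0.1],[0,0,-100,0,0,0,0.1]]' | grep -E 'pos|act_f|wid'
python3 - <<'E'
from h import *
Ks={c:manip.calibration(c) for c in('scene','side')}; uv={}
for i in range(6): manip.snapshot('side')
for c in Ks:
    snap(c,c+'8')
    for n in('hook_bar','carrier_pin','carrier','collar0_mid'):
        r=manip.mark_of(c,n); rr=[x for x in r if np.linalg.norm(atz(Ks[c],x['uv'],.1)[:2]-[.471,.304])<.13]
        if rr: uv[c,n]=rr[0]['uv']
for n in('hook_bar','carrier_pin','carrier','collar0_mid'):
    if ('scene',n) in uv and ('side',n) in uv: print(n,*tri([ray(Ks[c],uv[c,n]) for c in Ks]))
    else: print(n,[k for k in uv if k[1]==n])
K=manip.calibration('wrist');im=manip.snapshot('wrist');cv2.imwrite('pics/w30.png',im); print(manip.state()['tool_pos'])
print([(x['uv'],x['conf'],atz(K,x['uv'],.1815)) for x in manip.mark_of('wrist','hook_bar')])
E
```

```text
tool_pos: [0.4709, 0.3035, 0.1592]
contact_force: [-0.3, -0.4, 0.1]
grip_width: 0.0387
tool_pos: [0.4697, 0.3034, 0.2585]
contact_force: [0.9, 0.6, -0.1]
grip_width: 0.0775
hook_bar [('scene', 'hook_bar')]
carrier_pin [0.46008015 0.31642097 0.12325017] [np.float64(7.2923710713849625e-06), np.float64(7.292371071315781e-06)]
carrier [('scene', 'carrier')]
collar0_mid [0.47852418 0.30671605 0.09380112] [np.float64(0.030495722085702677), np.float64(0.030495722085702698)]
[0.47066536 0.30396787 0.25951571]
[([341.9, 238.4], 0.97, array([0.47752063, 0.31942634, 0.1815    ])), ([316.9, 203.2], 0.35, array([0.44602479, 0.32598148, 0.1815    ]))]
```

```bash
python3 -m crank '[[-20,0,-10,0,0,0,0.1],[-45,0,-10,0,0,0,0.1],[-70,0,-10,0,0,0,0.1],[-70,0,-10,0,0,0,0.1],[-70,0,-10,0,0,0,0.1]]' | grep -E 'pos'
cat > m.py <<'E'
from h import *
import pickle
K=manip.calibration('wrist');im=manip.snapshot('wrist');nm='w%d'%int(manip.state()['time']*100);cv2.imwrite('pics/'+nm+'.png',im);pickle.dump(K,open(nm+'.pkl','wb'));print(nm)
L=[]
for c in('wrist','scene','side'):
    Kc=K if c=='wrist' else manip.calibration(c)
    if c!='wrist': manip.snapshot(c)
    for n in ('hook_bar','carrier_pin'):
        r=[x for x in manip.mark_of(c,n) if np.linalg.norm(atz(Kc,x['uv'],.15)[:2]-[.471,.304])<.08]
        print(c,n,[(x['uv'],round(x['conf'],2),np.round(atz(Kc,x['uv'],.1815 if 'bar' in n else .132)[:2],4)) for x in r])
        if n=='hook_bar' and r: L.append(ray(Kc,r[0]['uv']))
if len(L)>1: print(tri(L))
for m in manip.regions_of('wrist','hook_bar')[:2]: 
    ys,xs=np.nonzero(m['mask']); rc=cv2.minAreaRect(np.float32(np.c_[xs,ys])); print(m['conf'],m['box'],rc,xs.mean(),ys.mean())
E
python3 m.py
```

```text
tool_pos: [0.5186, 0.2529, 0.2695]
w5065
wrist hook_bar [([344.6, 139.6], 0.85, array([0.4782, 0.3207]))]
wrist carrier_pin []
scene hook_bar [([376.1, 159.5], 0.8, array([0.4818, 0.3085]))]
scene carrier_pin [([369.1, 170.0], 0.9, array([0.4599, 0.3065]))]
side hook_bar [([228.6, 192.3], 0.61, array([0.4644, 0.3054]))]
side carrier_pin [([229.5, 211.3], 0.61, array([0.4567, 0.2926]))]
(array([0.47432365, 0.31979381, 0.17189645]), [np.float64(0.0045003762940065105), np.float64(0.0035005800167160457), np.float64(0.002911974538618291)])
0.85 [296.0, 66.1, 65.9, 142.9] ((327.5, 135.0), (142.0, 67.0), 90.0) 336.0629872154662 135.8844714686623
0.61 [218.7, 31.7, 207.2, 215.2] ((322.2500305175781, 143.25001525878906), (154.85638427734375, 154.14927673339844), 45.0) 319.02169259312114 146.5943342371914
```

```bash
python3 - <<'E'
from h import *
im=cv2.imread('pics/w5065.png')[50:260,210:450]
g=cv2.cvtColor(im,cv2.COLOR_BGR2GRAY); i=im.astype(int); sat=(i.max(2)-i.min(2))/(i.max(2)+1)
s=cv2.resize(g,(110,52),interpolation=cv2.INTER_AREA)
for r in s: print(''.join(' .:-=+*#%@'[min(9,int(v)//26)] for v in r))
E
```

```text
#######****#######################%###########%+:::::::+%%###########################*########################
######+======+++############################%#-:::=#+:::-*%%##################################################
==+***======--=====++**#####%%############%#=:::-*%%%#=:::=#%###############################################**
===========--==========++**##%###########%*-:::+#%%%%%%*--==*#*******######################################***
======--====================+**########%#=:::=#%%%%%%%#+=+************###################################*****
======-==========================+-++*#+:::-*%%%%%%%%*===+************#################################*******
======--========================::-==-::::=#%%%%%%%%%*===+************###############################*********
==----========================-::-=-:::::=*#%%%%%%%%%*-=-=+++++********############################*******###*
=----=======================-::-==-::::-======+*##%%%*:::------===****%###########################*******##**+
---========================-:-==-::::-=============+++:::----------+*=+%%#*#####################*****
[... 3971 characters left out ...]
###*##############################
###########*###################################%#=:::=#%###%%%%###%%#########*################################
#################################################%#+#%###%%%%###%%%###########################################
###################################################%####%%%####%%#############################################
######################################################%%%####%%%###########*##################################
####################################################%%%%###%%%###########**###################################
###################################################%%%####%%##############*###################################
```

```bash
python3 - <<'E'
from h import *
for c in('scene','side'):
    K=manip.calibration(c); im,_=snap(c,c+'9')
    for n in('carrier','carrier_pin','hook_bar','collar0_mid','collar1_mid','collar3_mid'):
        for x in manip.mark_of(c,n):
            p=atz(K,x['uv'],.006); 
            if np.linalg.norm(p[:2]-[.46,.32])<.13: print(c,n,x['uv'],round(x['conf'],2))
    for z in (.006,.0255,.04,.055,.132,.1815): print('   upright at .471,.304 z',z,np.round(proj(K,(.471,.304,z)),1))
    u=np.round(proj(K,(.471,.304,.09))).astype(int)
    g=cv2.cvtColor(im,cv2.COLOR_BGR2GRAY)[u[1]-62:u[1]+58,u[0]-55:u[0]+55]; print('rows from',u[1]-62,'cols from',u[0]-55)
    s=cv2.resize(g,(110,60),interpolation=cv2.INTER_AREA)
    for r in s: print(''.join(' .:-=+*#%@'[min(9,int(v)//26)] for v in r))
E
```

```text
scene carrier [369.6, 201.3] 0.59
scene collar0_mid [371.6, 194.3] 0.68
scene collar1_mid [367.7, 198.6] 0.55
scene collar1_mid [372.2, 193.3] 0.34
scene collar3_mid [369.0, 190.8] 0.6
   upright at .471,.304 z 0.006 [368.6 206.9]
   upright at .471,.304 z 0.0255 [368.9 201.8]
   upright at .471,.304 z 0.04 [369.2 198. ]
   upright at .471,.304 z 0.055 [369.5 194.1]
   upright at .471,.304 z 0.132 [371.  172.6]
   upright at .471,.304 z 0.1815 [372. 158.]
rows from 123 cols from 315
*******************=:::+**=::....    ..=**********+++======----:::::::.::..   .......::--:...::=**************
******************#****###******=:.....:+***********+++**************++++-.          :::....-+****************
***************########*********+:.... :+*******+++************#*********=:         .-++-...=*****************
***********#########************+-.... :+****++************#*************=:. . .:::.:+*+-..:+****************#
********#######******************-.....:+********************************=:....-+******+-::-*************#####
*****######**####****************=:... -+**********#*****
[... 12530 characters left out ...]
**********************************
***##**=-----------------------------===::-------==-:----=+***************************************************
*****+=------------------------------===-:-------===---+******************************************************
*+=----------------------------------===-:=+++*++===--********************************************************
--------------------------------------==-:=*++*++===-=**************************++****************************
--------------------------------------==---==-==--==-+*##**************++*********+++*************************
--------------------------------------===+*******====+=*###**********++++++********+=*************************
```

```bash
python3 - <<'E'
from h import *
K={c:manip.calibration(c) for c in('scene','side')}
for a,b,n in (((369.6,201.3),(231.8,247),'carrier'),((371.6,194.3),(231.2,237.4),'c0'),((369,190.8),(231.2,233.5),'c3'),((367.7,198.6),(231,239.4),'c1')):
    x,e=tri([ray(K['scene'],a),ray(K['side'],b)]); print(n,x,e[0], 'tool y from (.471,.3035):',(x[0]-.471)*.729e3+(x[1]-.3035)*684)
# wrist: vertical profile across tool y through collars: print sat/grey edges with predicted columns
im=cv2.imread('pics/w5065.png'); import pickle; Kw=pickle.load(open('w5065.pkl','rb'))
for z,n in ((.063,'collar top'),(.018,'foot top'),(.1395,'flange')): 
    r={'collar top':.031,'foot top':.05,'flange':.022}[n]; c=np.array([.471,.3035])
    print(n,[np.round(proj(Kw,(*(c+d*r*np.array([.729,.684])),z))) for d in(-1,0,1)])
g=cv2.cvtColor(im,cv2.COLOR_BGR2GRAY)
c=proj(Kw,(.471,.3035,.063)).round().astype(int); print(c)
for dy in (-8,0,8): print(c[1]+dy,list(g[c[1]+dy,c[0]-60:c[0]+64:2]))
E
```

```text
carrier [0.4613209  0.31294564 0.00815321] 0.005181634254720731 tool y from (.471,.3035): -0.5952454113248047
c0 [0.46419775 0.31637838 0.03682434] 0.00398698152015432 tool y from (.471,.3035): 3.8499759096586814
c3 [0.46198079 0.30830685 0.0540331 ] 0.003002488460653418 tool y from (.471,.3035): -3.2871157762257517
c1 [0.46200846 0.30707086 0.03092719] 0.0013270395646608982 tool y from (.471,.3035): -4.11236455637785
collar top [array([292., 149.]), array([321., 149.]), array([350., 149.])]
foot top [array([279., 149.]), array([321., 149.]), array([363., 149.])]
flange [array([295., 150.]), array([321., 150.]), array([347., 150.])]
[321 149]
141 [np.uint8(222), np.uint8(228), np.uint8(227), np.uint8(226), np.uint8(225), np.uint8(227), np.uint8(230), np.uint8(202), np.uint8(230), np.uint8(230), np.uint8(226), np.uint8(228), np.uint8(230), np.uint8(227), np.uint8(234), np.uint8(235), np.uint8(200), np.uint8(109), np.uint8(110), np.uint8(116), np.uint8(128), np.uint8(184), np.uint8(182), np.uint8(183), np.uint8(178), np.uint8(179), np.uint8(185), np.uint8(184), np.uint8(182), np.uint8(
[... 1633 characters left out ...]
), np.uint8(113), np.uint8(231), np.uint8(161), np.uint8(231), np.uint8(220), np.uint8(125), np.uint8(181), np.uint8(181), np.uint8(181), np.uint8(179), np.uint8(182), np.uint8(183), np.uint8(183), np.uint8(181), np.uint8(184), np.uint8(180), np.uint8(182), np.uint8(191), np.uint8(154), np.uint8(103), np.uint8(75), np.uint8(74), np.uint8(79), np.uint8(100), np.uint8(100), np.uint8(96), np.uint8(99), np.uint8(101), np.uint8(100), np.uint8(98), np.uint8(103), np.uint8(101), np.uint8(100), np.uint8(100), np.uint8(99), np.uint8(105), np.uint8(109), np.uint8(107), np.uint8(112), np.uint8(111), np.uint8(110), np.uint8(108), np.uint8(113), np.uint8(111), np.uint8(104), np.uint8(110), np.uint8(109)]
```

```bash
python3 - <<'E'
from h import *
im=cv2.imread('pics/w5065.png'); g=cv2.cvtColor(im,cv2.COLOR_BGR2GRAY)
s=cv2.Canny(cv2.resize(g[95:215,245:375],None,fx=3,fy=3,interpolation=cv2.INTER_CUBIC),25,60)
s=cv2.resize(s,(130,60),interpolation=cv2.INTER_AREA)
for k,r in enumerate(s): print('%3d '%(95+2*k)+''.join('#' if v>40 else ' ' for v in r))
E
```

```text
95                  #    ##     ##        #######    ###                            #                                          ######
 97                ##   ##     ####      ##      #####  ####                         ##                                 ##         ## 
 99               ##  ##     ####      ##                   ######                    #                                 ####        ##
101             ##  ##     ###        #                   #####  ########            ##                                  #  ##        
103           ##   ##     ##        ##                ######           ########       #                                  #   ###      
105         ##   ##     ##        ##               #####                      #####  #                                   #     ##     
107        ##  ##     ###       ##               ####                             ### #                                 #        ##   
109      ##  ##     ###        ##             #####                                   #                                  #         ## 
111    #### ##     ##
[... 6285 characters left out ...]
                      #####     ###   
205                                ###    ###       ##      ################             ######       ###################     ###     
207                                  ###    ###       ##    ###       ######                 #####    #######       ###     ###       
209                                    ###    ###       ##    ##                                 ######  ##       ###     ##          
211                                       ##    ###       ##    ##                                    # #       ###     ##            
213                                        ###### ###       ##    ##                                 ##        ##    ####
```

```bash
python3 -m crank '[[25,-1,0,0,0,0,0],[50,-1,0,0,0,0,0],[75,-1,0,0,0,0,0],[75,-1,0,0,0,0,0],[75,-1,0,0,0,0,0]]' | grep -E 'pos|act_f|wid'
python3 -m crank '[[0,0,20,0,0,0,0],[0,0,50,0,0,0,0],[0,0,80,0,0,0,0],[0,0,100,0,0,0,0],[0,0,106,0,0,0,0]]' | grep -E 'pos|act_f|wid'
python3 -m crank '[[0,0,0,0,0,0,0.2],[0,0,0,0,0,0,0.35],[0,0,0,0,0,0,0.45],[0,0,0,0,0,0,0.5],[0,0,0,0,0,0,0.55]]' 10 | grep -E 'pos|act_f|wid|per_f'
```

```text
tool_pos: [0.4665, 0.307, 0.2698]
contact_force: [0.8, 0.3, 0.7]
grip_width: 0.0878
tool_pos: [0.4663, 0.3054, 0.1604]
contact_force: [0.3, 0.3, -0.4]
grip_width: 0.0877
tool_pos: [0.467, 0.3072, 0.1646]
contact_force: [0.5, 0.7, 1.1]
grip_width: 0.0513
gripper_force: 0.3
```

```bash
python3 -m crank '[[0,0,0,0,0,0,0.6],[0,0,0,0,0,0,0.65],[0,0,0,0,0,0,0.7],[0,0,0,0,0,0,0.75],[0,0,0,0,0,0,0.78]]' 10 | grep -E 'pos|act_f|wid|per_f'
python3 -m crank '[[0,0,0,0,0,0,0.85],[0,0,0,0,0,0,0.95],[0,0,0,0,0,0,0.95],[0,0,0,0,0,0,0.95]]' 30 | grep -E 'pos|act_f|wid|per_f'
```

```text
tool_pos: [0.4665, 0.3069, 0.1636]
contact_force: [-0.0, -0.7, 0.4]
grip_width: 0.0201
gripper_force: 9.8
tool_pos: [0.4665, 0.3069, 0.1635]
contact_force: [-0.2, 0.2, 0.0]
grip_width: 0.0196
gripper_force: 30.0
```

```bash
cat > fz.py <<'E'
from h import *
F_=[]
for i in range(5):
    s=manip.state(); f=s['contact_force']; F_.append([f@[-.684,.729,0],f@[.729,.684,0],f[2]]); manip.snapshot('side')
s=manip.state(); p=s['tool_pos']-[.471,.3035,0]; print('F tool x,y, up',np.round(np.mean(F_,0),2),'pos tool',np.round([p@[-.684,.729,0]*1e3,p@[.729,.684,0]*1e3,p[2]*1e3],1))
E
python3 -m crank '[[0,0,-2,0,0,0,0.95],[0,0,-4,0,0,0,0.95],[0,0,-6,0,0,0,0.95],[0,0,-6,0,0,0,0.95]]' >/dev/null; python3 fz.py
python3 -m crank '[[0,1.5,0,0,0,0,0.95],[0,3,0,0,0,0,0.95],[0,3,0,0,0,0,0.95]]' >/dev/null; python3 fz.py
python3 -m crank '[[0,1.5,0,0,0,0,0.95],[0,3,0,0,0,0,0.95],[0,3,0,0,0,0,0.95]]' >/dev/null; python3 fz.py
```

```text
F tool x,y, up [ 0.35  0.3  -1.58] pos tool [  5.6  -1.  169.5]
F tool x,y, up [ 0.11 -1.87 -1.06] pos tool [  5.5   2.  169.5]
F tool x,y, up [-0.29 -1.88 -1.09] pos tool [  5.5   5.1 169.6]
```

```bash
python3 -m crank '[[0,-2,0,0,0,0,0.95],[0,-4,0,0,0,0,0.95],[0,-6,0,0,0,0,0.95],[0,-6,0,0,0,0,0.95]]' >/dev/null; python3 fz.py
python3 -m crank '[[0,0,2,0,0,0,0.95],[0,0,4,0,0,0,0.95],[0,0,5,0,0,0,0.95],[0,0,5,0,0,0,0.95]]' >/dev/null; python3 fz.py
python3 -m crank '[[0,0,1,0,0,0,0.95],[0,0,1,0,0,0,0.95]]' >/dev/null; python3 fz.py
```

```text
F tool x,y, up [-0.03  0.06 -1.53] pos tool [  5.5  -0.7 169.8]
F tool x,y, up [ 0.33 -0.04 -1.58] pos tool [  5.5  -0.9 164.7]
F tool x,y, up [-0.3  -0.04 -1.35] pos tool [  5.6  -0.9 163.6]
```

```bash
for i in 1 2 3; do python3 -m crank '[[0,0,0.7,0,0,0,0.95],[0,0,0.7,0,0,0,0.95]]' >/dev/null; python3 fz.py; done
```

```text
F tool x,y, up [ 0.22 -1.26  2.34] pos tool [  5.5  -0.8 163.5]
F tool x,y, up [-0.22 -2.09  5.97] pos tool [  5.5  -0.7 163.5]
F tool x,y, up [ 0.4  -2.25  8.83] pos tool [  5.5  -0.6 163.5]
```

```bash
python3 -m crank '[[0,0,-1.4,0,0,0,0.95],[0,0,-1.8,0,0,0,0.95]]' >/dev/null; python3 fz.py
python3 -m crank '[[0,0,0,0,0,0,0.78],[0,0,0,0,0,0,0.77],[0,0,0,0,0,0,0.76],[0,0,0,0,0,0,0.75],[0,0,0,0,0,0,0.74]]' 3 | grep -E 'wid|per_f'; python3 fz.py
python3 -m crank '[[0,0,0,0,0,0,0.73],[0,0,0,0,0,0,0.72],[0,0,0,0,0,0,0.7],[0,0,0,0,0,0,0.68],[0,0,0,0,0,0,0.66]]' 3 | grep -E 'wid|per_f'; python3 fz.py
```

```text
F tool x,y, up [0.1  0.01 3.02] pos tool [  5.5  -0.7 163.5]
grip_width: 0.0228
gripper_force: 0.0
F tool x,y, up [-0.12  0.28 -0.02] pos tool [  5.6  -1.  163.2]
grip_width: 0.0294
gripper_force: 0.0
F tool x,y, up [-0.25  0.24 -0.25] pos tool [  5.5  -0.9 163.4]
```

```bash
python3 -m crank '[[0,0,0,0,0,0,0.6],[0,0,0,0,0,0,0.5],[0,0,0,0,0,0,0.4],[0,0,0,0,0,0,0.2],[0,0,0,0,0,0,0.1]]' | grep -E 'wid|per_f'; python3 fz.py
python3 -m crank '[[0,0,-10,0,0,0,0],[0,0,-30,0,0,0,0],[0,0,-60,0,0,0,0],[0,0,-100,0,0,0,0],[0,0,-106,0,0,0,0]]' | grep pos
python3 -m crank '[[-25,0,0,0,0,0,0],[-50,0,0,0,0,0,0],[-75,0,0,0,0,0,0],[-75,0,0,0,0,0,0],[-75,0,0,0,0,0,0]]' | grep pos
python3 m.py; python3 - <<'E'
from h import *
import glob,os
f=max(glob.glob('pics/w[0-9]*.png'),key=os.path.getmtime); g=cv2.cvtColor(cv2.imread(f),cv2.COLOR_BGR2GRAY)
s=cv2.Canny(cv2.resize(g[85:225,245:385],None,fx=3,fy=3,interpolation=cv2.INTER_CUBIC),25,60)
s=cv2.resize(s,(140,70),interpolation=cv2.INTER_AREA)
for k,r in enumerate(s): print('%3d '%(85+2*k)+''.join('#' if v>40 else ' ' for v in r))
import pickle; Kw=pickle.load(open(os.path.basename(f)[:-4]+'.pkl','rb'))
c=np.array([.467,.3065])
for z,r in ((.018,.05),(.1395,.022),(.1915,.01)): print(z,[np.round(proj(Kw,(*(c+d*r*np.array([.729,.684])),z))) for d in(-1,0,1)])
E
```

```text
grip_width: 0.0636
gripper_force: 0.0
F tool x,y, up [0.11 0.06 0.13] pos tool [  5.5  -0.9 163.4]
tool_pos: [0.4675, 0.3075, 0.2762]
tool_pos: [0.5178, 0.2522, 0.2691]
w6280
wrist hook_bar [([322.6, 140.1], 0.69, array([0.4662, 0.309 ]))]
wrist carrier_pin []
scene hook_bar [([372.9, 157.2], 0.6, array([0.4699, 0.3077]))]
scene carrier_pin [([371.3, 170.0], 0.76, array([0.4633, 0.3112])), ([372.6, 156.6], 0.55, array([0.4226, 0.3484]))]
side hook_bar [([229.7, 191.1], 0.64, array([0.47, 0.31]))]
side carrier_pin [([228.9, 214.0], 0.93, array([0.4487, 0.2806]))]
(array([0.46820495, 0.30871275, 0.18139789]), [np.float64(0.0019958601495050484), np.float64(0.0012022544077854335), np.float64(0.001470170249474544)])
0.91 [293.8, 65.1, 57.4, 143.0] ((322.0, 136.5), (143.0, 54.0), 90.0) 322.1603482677308 136.35806276074732
 85                            ##   #      ##        ##           #                              ## ######    ##         ##     ###             
 87                          ##   ##     ##        ##             #                              #  ## ##       ##        ###  
[... 9389 characters left out ...]
      ###       ###    ##                            
219                                           ##  ####   ###       ##     ##                   ####      ##     ##                              
221                                           #     ####   ###       ##     ##               ####       #     ##                                
223                                                   ####    ##       ##     ##            ###      #### # ##                                  
0.018 [array([279., 145.]), array([321., 145.]), array([363., 145.])]
0.1395 [array([295., 144.]), array([321., 144.]), array([347., 144.])]
0.1915 [array([306., 143.]), array([321., 143.]), array([336., 143.])]
```

```bash
python3 -c "
from h import *
print(manip.hand_in(), manip.state()['time'])"
```

```text
the job is handed in; nothing more can be done
the job is handed in; nothing more can be done
```

The job is handed in; no verdict came back. All three collars are on the post, and the hook latched on the pin and lifted the full load. The carrier stands in the tray; the hook tipped over when first released, so I re-gripped it and set it upright on the post, where the last camera check showed it standing.

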